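# Check a coil spring in the ratchet-clamp spring tester

## Robot

A 6-joint arm with a two-finger parallel gripper is mounted at the origin on the work surface. World frame = base frame: x ahead of the robot, y to its left, z up, the work surface at z = 0. Lengths are in m, angles in rad, forces in N, time in s.
With the tool pointing down it reaches from about 0.3 to 0.775 m from the base axis. Payload 14.6 kg.
Tool frame: the origin (TCP) lies on the mounting face of the last link; the fingertips stand 199 mm ahead of it and the grasp point (between the pads) lies 180 mm ahead of it; z points along the fingers, y is the direction in which the jaws open and shut (so a half turn about z gives the same grasp; the last joint's range is limited). The gripper opens to 94 mm and grips with 3 to 60 N. Pads are 16 mm wide; open, the fingers measure 119 mm over their backs; the gripper's body (75 mm by 177 mm) begins 78 mm behind the grasp point.
Start: joints at [1.065, 0.3, 1.521, -0, 1.321, -0.067], TCP at [0.234, 0.498, 0.405] pointing down, gripper open.
Joint ranges: [-3.03, 3.03], [-0.79, 2.21], [0.23, 2.52], [-1.04, 4.18], [0, 3.07], [-2.55, 2.55]. Speed limits (rad/s): [2.22, 2.22, 2.57, 3.14, 3.14, 3.14].

## Interface

Orientations are given as [roll, pitch, yaw] about the fixed x, y, z axes, in that order (R = Rz(yaw) Ry(pitch) Rx(roll)).
In Python, from station import sensors, vision, job gives the robot as it stands. The module is installed in compiled form; this text tells all that it offers.
- The arm moves only by the tool arm_command, never from a script. Its argument "plan" is one flat list of numbers, 5 for each row, row after row: the closure, from -1 (fully open) to 1 (shut), so that 0 is half open, then the shift along the world's x, y, z scaled (see below), then the turn about the world's z scaled (see below). A call has 1 to 20 rows; each row is the pose to reach, as a shift and turn from the pose commanded when the call began; what a row does not reach only later rows make up. The controller multiplies each number of a shift by 400 mm and each number of a turn by 120 degrees. A row lasts 1/10 s, in which the tool goes at most 50 mm and 8.59 degrees, less where a joint would pass 70% of its speed; a pose out of reach is approached as far as the arm can. A call with a number of a shift or a turn outside -1 to 1 is refused whole. A call with a gripper value outside its range is refused whole. The fingers move at their own pace and stop on an object; "newtons" is the grip in N (left out, the last holds). Time passes only in rows, so rows that repeat a pose let the fingers close. It gives the time, the measured TCP pose, the force and the opening at its end, in the units of the state.
- sensors.get_obs(): the state, without advancing time (a new reading comes with each control period).
- vision.camera(name): name is "scene" or "top" or "wrist"; returns the picture (480x640x3 uint8, blue, green, red); there is no depth.
- vision.camera_params(name): a dict with "intrinsics" (3x3 intrinsics, pixels), "rvec" (rotation vector, rad) and "tvec" (3), from world to camera coordinates, as OpenCV has them. Camera axes: x right, y down, z forward; pixel columns grow to the right and rows downward; lengths in m; the calibration is good to about 2 mm. A picture is of the moment at which its call begins: read the wrist's pose just before it. camera_params takes no time and is no camera call; for the wrist camera it gives the pose at the moment of the call.
- job.hand_in(): hands the job in, once; it reports no verdict.
Trained networks look in the newest picture that a camera, given by its name, has taken for a name from the list of things; names that differ only in an ending like _2 or _b are one class to them, and where a whole thing is asked for, a point or a joint stands for the part that bears it (a point fixed in the world has none). Each returns a list of dicts, best first, with "confidence" (0 to 1); they miss things now and then, are a little off and sometimes report something else, mostly with a low value. They report only what shows in the picture. A call takes as long as a camera call.
- vision.search_frame(name, camera): "at" ([row, column] in pixels, amid what is visible of it).
- vision.silhouettes(name, camera): "mask" (480x640 bool, what is visible of it) and "at" ([row, column] in pixels, amid what is visible of it).
- vision.pinpoint(name, camera): "at" ([row, column] in pixels: a listed point, or the origin of a listed thing).
The state is a dict: "time_s": time; "qpos": joint angles; "joint_vel": joint speeds; "tau": joint torques, N m; "ee_pos": TCP position; "eef_rot": TCP orientation; "force": force on the tool from outside, world axes, zero at the start; "moment": the same for the moment, N m; "grip_width": finger opening in m.
Only numpy, scipy, OpenCV 4.12 (cv2) and the standard library are available. Lean on these libraries where they do the work, as an engineer would, in place of code of your own. Each camera call takes 0.05 s, during which the arm holds its last target.

## Task

Check the coil spring in the bench spring tester: pump the clamp's trigger until the jaw has squeezed the spring to the set height, with the jaw's pointer alongside the rider on the rule, within the rider's width and at no time well past it. Then take your hand right off the tester and let it stand for two seconds while I read the dial. After that work the release lever and slide the jaw fully back against its rear stop, without bumping the tube lamp above, shifting the rider or disturbing the other things on the bench.

Things in the scene. Friction and masses are not known exactly. Their poses are not given: they have to be found in the camera images.
- tester: Bench spring tester on a green base plate 200 x 500 x 12 mm (x -75..125, y -230..270 mm). Origin on the bench top; its +y is the way the jaw advances, x away from the robot, z up. A coil spring (44 mm across, 100 mm long when slack) lies along y through x 55, z 75 mm, fixed end at y 165 mm; a rule at x 108 mm beside it.
- stop (a point): Rear stop of the clamp, on the axis of its toothed steel bar (14 x 22 mm, teeth 5 mm apart), which runs along tester y through x -20, z 75 mm. The clamp stands rolled 35 deg about the bar: grip, trigger and release lever rise along G = (-0.574, 0, 0.819) in tester axes, leaning to the robot. 'Height' below = distance from the bar's axis along G.
- jaw (a joint): Clamp carriage on the bar (carries jaw, grip, trigger, release lever), m: 0 = fully back at the rear stop, grows as it advances, to 0.105; starts at 0.02 to 0.05. Meets the slack spring at 0.055. A ratchet lets it go forward only; under load it backs on to the last tooth passed (at 4.5, 9.5, 14.5.. mm). Sliding takes 2 N plus 40 N per m/s.
- grip_mid (a point): Middle of the rubber pistol grip (26 mm wide, 22 mm thick along the bar, heights 25 to 125 mm), at height 90 mm. Fixed to the carriage. Axes: y along the bar (advance), z = G.
- trigger (a joint): Trigger angle, rad: 0 at rest, 0.39 squeezed home (its face goes towards -y, to the grip); springs back. Hinge at height -18 mm. After an idle 0.10 the jaw advances 40 mm per rad: a full stroke gives two teeth (10 mm; 12 at its peak), a stroke to 0.26..0.33 one tooth. 2 to 4 N idle, 10 to 20 N when driving on the spring, more if jerked as the pawl bites. Let it return fully after each stroke.
- trigger_face (a point): Front (+y) face of the trigger at height 80 mm, moves with it. Black blade 20 mm wide, 10 mm thick, up to height 100 mm; above height 64 mm nothing stands before it. At rest 61 mm in +y from grip_mid. Push it in -y with a shut hand, or squeeze it to the grip (72 mm over both). Axes at rest as those of grip_mid.
- release (a joint): Release lever angle, rad: 0 at rest, 0.36 fully pressed (its face goes 18 mm towards -y); springs back. The ratchet is free from about 0.22: 3 to 7 N under load, 2 N without. While pressed, a loaded spring drives the jaw back; pushing the lever on in -y carries the whole carriage back. Let go, it locks again. Wags as the ratchet clicks.
- release_face (a point): Front (+y) face of the release lever at height 50 mm, moves with it. Steel lever 20 mm wide, 7 mm thick, heights 36 to 60 mm, hinged at height 8 mm, 38 mm behind this face; at rest its face is 27 mm in +y from the trigger's. The housing's top is at height 29 mm. Nothing stands before it within 60 mm.
- pointer (a point): Tip of the steel pointer on the jaw (3 mm thick), at its front edge, flush with the jaw's round face; it points at the rule from the spring's side.
- mark (a point): Middle of the rider, a dark steel block clipped on the rule: 10 mm wide along y, 14 mm deep, 39 mm tall; this point is near its top. Axes as the tester's. At the set height the pointer's y in this frame is -5 to 5 mm.
- needle (a joint): Dial needle, rad: about -0.05 at no load, 1.2 at 15 N; white dial 80 mm across, face up, at the tester's +y end, on a head whose plate yields up to 5 mm. The whole pushes back with 0.45 N per mm of jaw travel past 0.055.
- lamp_tube: White tube lamp, 22 mm thick, 480 mm long along tester y, 285 mm above the bench at tester x -50 mm, over trigger and release lever: a hand pointing straight down does not fit under it; lean it along G. Origin at the tube's middle. Uprights at tester y -215 and 255 mm.
- spare_a: Bystander: bare steel coil spring, 44 mm across, 95 mm tall, standing on the tester's base plate behind the clamp. Origin under its foot.
- spare_b: Bystander: smaller steel spring, 34 mm across, 70 mm tall, standing on the bench. Origin under its foot.
- wrench: Bystander: combination wrench, 180 mm, lying on the bench in front of the tester. Origin at its middle, underside.
- screwdriver: Bystander: screwdriver, 200 mm, lying on the bench. Origin at its middle, underside.
- oil_can: Bystander: copper oil can, 80 mm across, thin bent spout up to 160 mm. Origin under its foot.
- tin: Bystander: tin with screw lid, 72 mm across, 70 mm tall. Origin under its foot.
- mug: Bystander: white mug, 80 mm across, 95 mm tall. Origin under its foot.

How it is judged:
By the outcome, as a careful person would: the job done as asked, in the order asked, and still so for the second after the job is handed in, with the robot touching nothing.
It also fails if it takes over 48 s, if anything falls off the work surface, if the arm or the gripper's body presses on something with over 40 N, if the wrist force passes 120 N, or if a joint passes its speed limit or range.

## Working session

There is one attempt and no reset: what is moved stays moved. The work goes in short steps, Python scripts to look and compute and a tool call to move; the robot and the scene stay as the last step left them, time stands still between calls to the robot, and variables do not carry over. Pictures are saved under pics/ and viewed, and the job is handed in when it is done.

Besides the shell and the picture viewer there is one more tool, called after "Emit:" in YAML: its name, and indented under it one key for each argument. arm_command: Moves the arm, as the interface text tells. Its arguments: {"type":"object","properties":{"plan":{"type":"array"},"newtons":{"type":"number"}},"required":["plan"]}

```bash
ls -la; mkdir -p pics
cat > h.py <<'E'
import numpy as np, cv2
from station import sensors, vision, job
from scipy.spatial.transform import Rotation as R
np.set_printoptions(precision=4, suppress=True)
def P(name):
    p=vision.camera_params(name);K=np.array(p["intrinsics"],float);Rm=cv2.Rodrigues(np.array(p["rvec"],float))[0];t=np.array(p["tvec"],float).ravel()
    return K,Rm,t
def proj(name,X):
    K,Rm,t=P(name);X=np.atleast_2d(X);c=X@Rm.T+t;u=c@K.T;return u[:,:2]/u[:,2:]
def ray(name,rc):
    K,Rm,t=P(name);d=np.linalg.inv(K)@np.array([rc[1],rc[0],1.]);return -Rm.T@t,Rm.T@d
E
python3 - <<'E'
from h import *
print(sensors.get_obs())
for n in("scene","top","wrist"):
    im=vision.camera(n);cv2.imwrite(f"pics/{n}0.png",im)
    K,Rm,t=P(n);print(n,K.tolist(),"pos",-Rm.T@t,"fwd",Rm[2])
E
```

```text
total 12
drwxr-xr-x  3 agent agent 4096 Dec  6 07:56 .
drwxr-xr-x 23 root  root  4096 Dec  6 07:56 ..
drwxr-xr-x  2 agent agent 4096 Dec  6 07:56 pics
{'time_s': 0.0, 'qpos': array([ 1.0654,  0.3005,  1.5216,  0.    ,  1.3207, -0.0666]), 'joint_vel': array([ 0.0003, -0.0003,  0.001 ,  0.0009, -0.0006,  0.0013]), 'tau': array([ -0.0017, -53.1813, -35.2729,   0.0707,   0.0245,  -0.0001]), 'ee_pos': array([0.2337, 0.4979, 0.4041]), 'eef_rot': array([-3.1404, -0.0001,  2.7028]), 'force': array([-0.2092, -0.1497,  0.0717]), 'moment': array([-0.0043,  0.0426,  0.0082]), 'grip_width': 0.0941066381986852}
scene [[457.29166517372806, 0.0, 322.12954486762146], [0.0, 457.29166517372806, 250.20005182771337], [0.0, 0.0, 1.0]] pos [ 0.9504 -0.4002  1.0081] fwd [-0.397   0.3892 -0.8312]
top [[538.6757389077447, 0.0, 312.67816726911985], [0.0, 538.6757389077447, 225.05031061590745], [0.0, 0.0, 1.0]] pos [0.3299 0.0203 1.465 ] fwd [ 0.1591 -0.0074 -0.9872]
wrist [[423.9294514595228, 0.0, 319.64760382120585], [0.0, 423.9294514595228, 241.79757068088827], [0.0, 0.0, 1.0]] pos [0.1609 0.5313 0.3843] fwd [ 0.2498 -0.1182 -0.9611]
```

View pics/scene0.png

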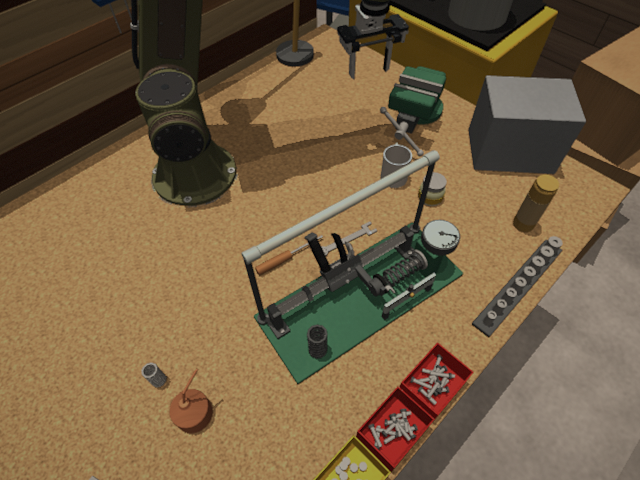

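View pics/top0.png

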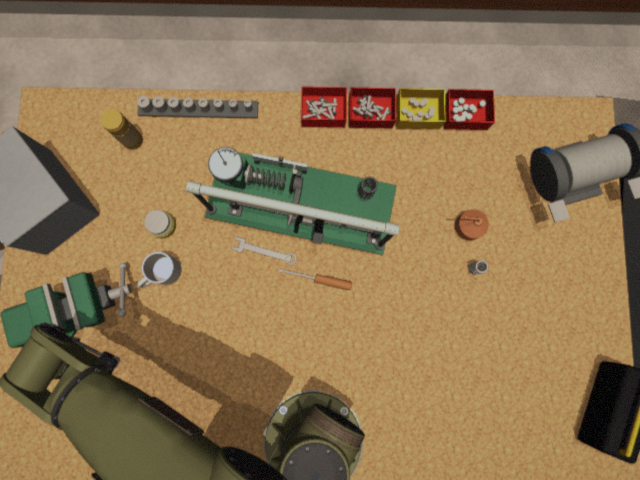

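View pics/wrist0.png

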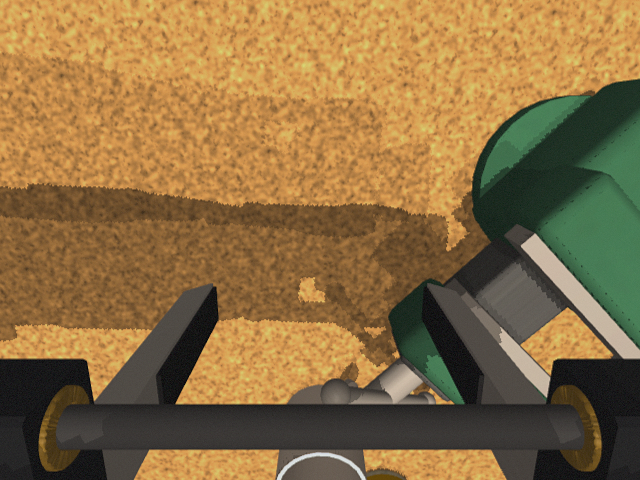

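Run:
```python
from h import *
from scipy.optimize import least_squares
for n in("scene","top"): vision.camera(n)
names=["tester","stop","grip_mid","trigger_face","release_face","pointer","mark","lamp_tube","spare_a","spare_b","wrench","screwdriver","oil_can","tin","mug"]
for nm in names:
    r={}
    for c in("scene","top"):
        L=vision.pinpoint(nm,c)
        r[c]=[(np.round(d["at"],1).tolist(),round(d["confidence"],2)) for d in L[:3]]
    X=None
    if r["scene"] and r["top"]:
        f=lambda X:np.concatenate([proj(c,X)[0][::-1]-r[c][0][0] for c in r])
        s=least_squares(f,[.5,0,.1]);X=s.x.round(4),round(np.abs(s.fun).max(),1)
    print(nm,r,X)
print(sensors.get_obs()["time_s"])
```

```text
tester {'scene': [([294.6, 345.4], 0.79)], 'top': [([213.7, 309.1], 0.83), ([162.5, 294.4], 0.68)]} (array([ 0.6002,  0.0209, -0.0091]), np.float64(0.5))
stop {'scene': [([290.7, 311.4], 0.79), ([376.2, 161.5], 0.47)], 'top': [([221.6, 343.1], 0.85)]} (array([ 0.5665, -0.0655,  0.0795]), np.float64(1.6))
grip_mid {'scene': [], 'top': [([230.6, 315.7], 0.6)]} None
trigger_face {'scene': [([293.7, 348.4], 0.54), ([239.4, 334.9], 0.51)], 'top': [([223.6, 292.1], 0.46)]} (array([ 0.5803,  0.0652, -0.0869]), np.float64(1.4))
release_face {'scene': [([201.5, 351.0], 0.69), ([244.8, 348.2], 0.58)], 'top': [([219.1, 288.4], 0.49)]} (array([0.5437, 0.0744, 0.2585]), np.float64(4.1))
pointer {'scene': [([293.7, 395.8], 0.57), ([292.2, 309.2], 0.25)], 'top': [([163.4, 293.6], 0.77), ([231.9, 317.4], 0.18)]} (array([0.7149, 0.0627, 0.0901]), np.float64(0.0))
mark {'scene': [([284.9, 408.7], 0.48)], 'top': [([157.2, 281.1], 0.61)]} (array([0.7257, 0.094 , 0.1049]), np.float64(0.6))
lamp_tube {'scene': [([203.7, 347.2], 0.61), ([242.7, 349.3], 0.17)], 'top': [([188.4, 364.0], 0.62), ([234.4, 319.0
[... 467 characters left out ...]
43.2, 347.4], 0.69)], 'top': [([252.2, 261.8], 0.91)]} (array([ 0.4908,  0.1487, -0.0244]), np.float64(0.2))
screwdriver {'scene': [([260.1, 290.0], 0.58)], 'top': [([276.2, 315.7], 0.63), ([234.7, 316.6], 0.3)]} (array([ 0.4253, -0.0027, -0.0129]), np.float64(0.6))
oil_can {'scene': [([414.0, 192.1], 0.93)], 'top': [([223.2, 466.0], 0.9), ([222.6, 164.5], 0.19)]} (array([ 0.5736, -0.4194,  0.0074]), np.float64(2.7))
tin {'scene': [([195.6, 431.9], 0.65), ([247.2, 313.7], 0.26)], 'top': [([224.8, 164.4], 0.59)]} (array([0.5614, 0.4175, 0.0071]), np.float64(1.4))
mug {'scene': [([178.5, 396.1], 0.92)], 'top': [([270.2, 167.1], 0.59)]} (array([ 0.4388,  0.4071, -0.007 ]), np.float64(1.7))
1.75
```

Emit:
arm_command:
  plan: [1, 0.3, 0.6, 0.75, 0, 1, 0.3, 0.6, 0.75, 0, 1, 0.3, 0.6, 0.75, 0, 1, 0.3, 0.6, 0.75, 0, 1, 0.3, 0.6, 0.75, 0, 1, 0.3, 0.6, 0.75, 0, 1, 0.3, 0.6, 0.75, 0, 1, 0.3, 0.6, 0.75, 0, 1, 0.3, 0.6, 0.75, 0, 1, 0.3, 0.6, 0.75, 0]

```text
time_s: 2.75
ee_pos: [0.309, 0.6451, 0.6354]
eef_rot: [3.112, 0.0, 2.703]
force: [-0.2, -0.4, 0.3]
grip_width: 0.0174
```

Run:
```python
from h import *
o=sensors.get_obs();print(o)
Rm=R.from_euler('xyz',o['eef_rot']).as_matrix();print(Rm)
```

```text
{'time_s': 2.75, 'qpos': array([ 1.0728,  0.8047,  0.2347,  0.0016,  2.0722, -0.0584]), 'joint_vel': array([-0.0024, -0.0823, -0.014 , -0.0004,  0.0557, -0.0065]), 'tau': array([ -0.1309, -71.98  , -31.4789,   0.0641,  -0.1161,   0.0088]), 'ee_pos': array([0.309 , 0.6451, 0.6354]), 'eef_rot': array([3.1115, 0.0004, 2.7028]), 'force': array([-0.2261, -0.4256,  0.3231]), 'moment': array([-0.0335,  0.026 , -0.0001]), 'grip_width': 0.017415827364012832}
[[-0.9053  0.4247  0.0131]
 [ 0.4249  0.9048  0.0271]
 [-0.0004  0.0301 -0.9995]]
```

Emit:
arm_command:
  plan: [1, 0, 0, 0, 0, 1, 0, 0, 0, 0, 1, 0, 0, 0, 0, 1, 0, 0, 0, 0]

```text
time_s: 3.15
ee_pos: [0.3093, 0.6457, 0.634]
eef_rot: [3.114, 0.0, 2.703]
force: [0.5, 1.1, 0.3]
grip_width: 0.0005
```

Run:
```python
from h import *
o=sensors.get_obs();print(o['qpos'],o['joint_vel'],o['ee_pos'],o['eef_rot'])
Rm=R.from_euler('xyz',o['eef_rot']).as_matrix();print(Rm[:,2])
```

```text
[ 1.0729  0.8062  0.2355  0.0016  2.0725 -0.0584] [ 0.0007  0.0034  0.0013 -0.0012  0.0026 -0.0003] [0.3093 0.6457 0.634 ] [3.1142 0.0003 2.7028]
[ 0.0119  0.0247 -0.9996]
```

Emit:
arm_command:
  plan: [1, -0.1, -0.2, -0.1, 0, 1, -0.1, -0.2, -0.1, 0, 1, -0.1, -0.2, -0.1, 0, 1, -0.1, -0.2, -0.1, 0]

```text
time_s: 3.55
ee_pos: [0.2686, 0.5644, 0.5934]
eef_rot: [3.114, 0.0, 2.703]
force: [0.5, 1.7, 1.4]
grip_width: 0.0007
```

Run:
```python
from h import *
o=sensors.get_obs();print(o['qpos'],o['joint_vel'],o['ee_pos'],o['eef_rot'])
Rm=R.from_euler('xyz',o['eef_rot']).as_matrix();print(Rm[:,2])
```

```text
[ 1.0679  0.4288  0.9218  0.0015  1.7636 -0.0638] [-0.011  -0.7636  1.356  -0.0008 -0.5925 -0.0122] [0.2686 0.5644 0.5934] [3.1142 0.0003 2.7028]
[ 0.0119  0.0247 -0.9996]
```

Emit:
arm_command:
  plan: [1, 0.95, -1, 0.1, 0.208, 1, 0.95, -1, 0.1, 0.208, 1, 0.95, -1, 0.1, 0.208, 1, 0.95, -1, 0.1, 0.208, 1, 0.95, -1, 0.1, 0.208, 1, 0.95, -1, 0.1, 0.208, 1, 0.95, -1, 0.1, 0.208, 1, 0.95, -1, 0.1, 0.208, 1, 0.95, -1, 0.1, 0.208, 1, 0.95, -1, 0.1, 0.208, 1, 0.95, -1, 0.1, 0.208]

```text
time_s: 4.65
ee_pos: [0.6437, 0.1708, 0.6337]
eef_rot: [3.114, 0.001, 3.138]
force: [1.6, -0.1, -0.2]
grip_width: 0.0003
```

```bash
cat > st.py <<'E'
from h import *
o=sensors.get_obs();print(o['time_s'],o['qpos'],o['joint_vel'],o['ee_pos'],o['eef_rot'],o['force'],o['grip_width'])
Rm=R.from_euler('xyz',o['eef_rot']).as_matrix();print("x",Rm[:,0],"y",Rm[:,1],"z",Rm[:,2],"tilt",np.degrees(np.arccos(-Rm[2,2])))
E
python3 st.py
```

```text
4.65 [ 0.2015  0.5853  0.6002  0.0284  1.9496 -1.3556] [-0.6535  0.7946 -1.2804  0.0112  0.4965 -0.6357] [0.6437 0.1708 0.6337] [3.1144 0.0008 3.1385] [ 1.5891 -0.1083 -0.1574] 0.0002545994970786373
x [-1.      0.0031 -0.0008] y [0.0031 0.9996 0.0271] z [ 0.0009  0.0271 -0.9996] tilt 1.556199964950153
```

Emit:
arm_command:
  plan: [1, 0.5, -0.4, 0, 0, 1, 0.5, -0.4, 0, 0, 1, 0.5, -0.4, 0, 0, 1, 0.5, -0.4, 0, 0, 1, 0.5, -0.4, 0, 0]

```text
time_s: 5.15
ee_pos: [0.7409, 0.0326, 0.5935]
eef_rot: [3.113, 0.023, 3.136]
force: [0.1, 0.0, 0.6]
grip_width: 0.0001
```

```bash
python3 st.py
```

```text
5.15 [-0.0081  0.8619  0.2358  0.0317  2.0206 -1.5599] [-0.2285  0.0899 -0.0073  0.0057 -0.1407 -0.2462] [0.7409 0.0326 0.5935] [3.1131 0.0233 3.1363] [0.0706 0.0078 0.6022] 9.934574854418598e-05
x [-0.9997  0.0053 -0.0233] y [0.0046 0.9996 0.0285] z [ 0.0234  0.0283 -0.9993] tilt 2.106236733439191
```

Emit:
arm_command:
  plan: [1, 0.5, 0, 0, 0, 1, 0.5, 0, 0, 0]

```text
time_s: 5.35
ee_pos: [0.7617, 0.0316, 0.5608]
eef_rot: [3.111, 0.052, 3.137]
force: [-0.7, 0.3, 0.3]
grip_width: 0.0001
```

```bash
python3 st.py
```

```text
5.35 [-0.0094  0.9057  0.2358  0.0328  1.9484 -1.5631] [ 0.0034  0.2019 -0.0031 -0.0013 -0.1969 -0.021 ] [0.7617 0.0316 0.5608] [3.1114 0.0517 3.1366] [-0.6765  0.2507  0.3424] 7.1791152164348e-05
x [-0.9987  0.005  -0.0517] y [0.0034 0.9995 0.0302] z [ 0.0518  0.03   -0.9982] tilt 3.4305852434737103
```

Emit:
arm_command:
  plan: [1, 1, 0, 0, 0]

```text
time_s: 5.45
ee_pos: [0.7727, 0.031, 0.5435]
eef_rot: [3.11, 0.077, 3.137]
force: [0.4, -0.1, 0.5]
grip_width: 0.0005
```

```bash
python3 st.py
```

```text
5.45 [-0.0102  0.9288  0.2352  0.0338  1.9011 -1.5654] [-0.013   0.2395  0.0004  0.0107 -0.5036 -0.0235] [0.7727 0.031  0.5435] [3.11   0.0765 3.137 ] [ 0.3617 -0.0582  0.452 ] 0.00048414862968476586
x [-0.9971  0.0046 -0.0765] y [0.0022 0.9995 0.0315] z [ 0.0766  0.0312 -0.9966] tilt 4.743348047615838
```

Emit:
arm_command:
  plan: [1, 1, 0, 1, 0]

```text
time_s: 5.55
ee_pos: [0.7689, 0.0296, 0.5528]
eef_rot: [3.108, 0.094, 3.136]
force: [0.8, -0.6, -0.8]
grip_width: 0.0005
```

```bash
python3 st.py
```

```text
5.55 [-0.0123  0.9145  0.2393  0.0356  1.8938 -1.5663] [-0.0238 -0.2761 -0.0452  0.0182 -0.0182 -0.0087] [0.7689 0.0296 0.5528] [3.1084 0.094  3.1362] [ 0.7908 -0.5729 -0.8088] 0.0004767724861515765
x [-0.9956  0.0054 -0.0939] y [0.0023 0.9995 0.033 ] z [ 0.094   0.0326 -0.995 ] tilt 5.710654676169015
```

Emit:
arm_command:
  plan: [1, 1, 0, 1, 0]

```text
time_s: 5.65
ee_pos: [0.7601, 0.028, 0.5749]
eef_rot: [3.107, 0.131, 3.135]
force: [-0.5, 0.1, 0.7]
grip_width: 0.0005
```

```bash
python3 st.py
```

```text
5.65 [-0.0147  0.8883  0.2347  0.0376  1.8875 -1.5672] [-0.0236 -0.2388 -0.0275  0.0186 -0.082  -0.0104] [0.7601 0.028  0.5749] [3.107  0.1311 3.1351] [-0.4671  0.0524  0.7013] 0.0005319899272871411
x [-0.9914  0.0064 -0.1308] y [0.0019 0.9994 0.0343] z [ 0.1309  0.0338 -0.9908] tilt 7.769469383317517
```

Emit:
arm_command:
  plan: [1, 1, 0, 0.5, 0, 1, 1, 0, 0.5, 0]

```text
time_s: 5.85
ee_pos: [0.762, 0.025, 0.5761]
eef_rot: [3.105, 0.164, 3.134]
force: [-0.4, 0.2, 0.2]
grip_width: 0.0004
```

```bash
python3 st.py
```

```text
5.85 [-0.0188  0.8872  0.2346  0.0395  1.856  -1.5704] [-0.0195  0.0358  0.001   0.0008  0.0149 -0.0142] [0.762  0.025  0.5761] [3.1055 0.164  3.1336] [-0.3588  0.2075  0.2327] 0.0003869704235199184
x [-0.9865  0.0079 -0.1633] y [0.0021 0.9994 0.0356] z [ 0.1635  0.0348 -0.9859] tilt 9.622130852908038
```

Emit:
arm_command:
  plan: [1, 1, 0, 0.8, 0]

```text
time_s: 5.95
ee_pos: [0.7604, 0.0236, 0.5818]
eef_rot: [3.104, 0.187, 3.132]
force: [0.5, -0.3, -0.8]
grip_width: 0.0007
```

Emit:
arm_command:
  plan: [1, 1, 0, 0.8, 0]

```text
time_s: 6.05
ee_pos: [0.7573, 0.0223, 0.5916]
eef_rot: [3.102, 0.218, 3.131]
force: [-0.4, 0.6, 1.5]
grip_width: 0.0006
```

Emit:
arm_command:
  plan: [1, 1, 0, 0.8, 0]

```text
time_s: 6.15
ee_pos: [0.7546, 0.0212, 0.6001]
eef_rot: [3.101, 0.247, 3.13]
force: [0.3, 0.8, 0.5]
grip_width: 0.0006
```

Emit:
arm_command:
  plan: [1, 1, 0, 0.8, 0]

```text
time_s: 6.25
ee_pos: [0.7524, 0.0202, 0.6074]
eef_rot: [3.099, 0.276, 3.129]
force: [-0.2, 0.1, 0.1]
grip_width: 0.0004
```

```bash
python3 st.py
```

```text
6.25 [-0.0262  0.8471  0.2349  0.0471  1.784  -1.5736] [-0.0179 -0.0912  0.0028  0.0178 -0.1922 -0.0065] [0.7524 0.0202 0.6074] [3.0992 0.2759 3.1287] [-0.1849  0.0782  0.086 ] 0.00043066175170570977
x [-0.9621  0.0124 -0.2724] y [0.0014 0.9992 0.0408] z [ 0.2727  0.0389 -0.9613] tilt 15.986460784215527
```

Emit:
arm_command:
  plan: [1, 1, 0, 0.8, 0]

```text
time_s: 6.35
ee_pos: [0.7505, 0.0192, 0.6141]
eef_rot: [3.098, 0.304, 3.127]
force: [0.1, 0.4, 0.3]
grip_width: 0.0008
```

Emit:
arm_command:
  plan: [1, 1, 0, 0.8, 0]

```text
time_s: 6.45
ee_pos: [0.7488, 0.0184, 0.6205]
eef_rot: [3.096, 0.333, 3.126]
force: [-0.2, 0.3, 0.3]
grip_width: 0.0008
```

Emit:
arm_command:
  plan: [1, 1, 0, 0.8, 0]

```text
time_s: 6.55
ee_pos: [0.7473, 0.0175, 0.6265]
eef_rot: [3.094, 0.362, 3.125]
force: [0.3, 0.5, -0.3]
grip_width: 0.0004
```

Emit:
arm_command:
  plan: [1, 1, 0, 0.8, 0]

```text
time_s: 6.65
ee_pos: [0.746, 0.0167, 0.6321]
eef_rot: [3.092, 0.391, 3.123]
force: [-0.3, -0.6, 0.5]
grip_width: 0.0006
```

Emit:
arm_command:
  plan: [1, 1, 0, 0.8, 0]

```text
time_s: 6.75
ee_pos: [0.7449, 0.0159, 0.6375]
eef_rot: [3.091, 0.42, 3.121]
force: [0.6, 0.5, -0.3]
grip_width: 0.0004
```

Emit:
arm_command:
  plan: [1, 1, 0, 0.8, 0]

```text
time_s: 6.85
ee_pos: [0.744, 0.0152, 0.6426]
eef_rot: [3.089, 0.449, 3.12]
force: [-0.2, 0.1, 0.2]
grip_width: 0.0005
```

Emit:
arm_command:
  plan: [1, 1, 0, 0.8, 0]

```text
time_s: 6.95
ee_pos: [0.7433, 0.0146, 0.6473]
eef_rot: [3.087, 0.479, 3.118]
force: [0.2, 1.0, 0.4]
grip_width: 0.0004
```

Emit:
arm_command:
  plan: [1, 1, 0, 0.8, 0]

```text
time_s: 7.05
ee_pos: [0.7428, 0.0139, 0.6517]
eef_rot: [3.085, 0.508, 3.116]
force: [1.0, 0.3, 0.0]
grip_width: 0.0
```

```bash
python3 st.py
```

```text
7.05 [-0.0365  0.794   0.2356  0.0624  1.6043 -1.5785] [-0.0096 -0.0467  0.0007  0.0197 -0.245  -0.0051] [0.7428 0.0139 0.6517] [3.0847 0.5082 3.1162] [1.01   0.3046 0.0243] 1.2333328762340002e-05
x [-0.8733  0.0222 -0.4866] y [-0.0023  0.9988  0.0497] z [ 0.4871  0.0445 -0.8722] tilt 29.283876237403344
```

Three more of the same, then measure the tester.

Emit:
arm_command:
  plan: [1, 1, 0, 0.8, 0]

```text
time_s: 7.15
ee_pos: [0.7425, 0.0133, 0.6559]
eef_rot: [3.083, 0.538, 3.114]
force: [-0.3, -0.3, -0.3]
grip_width: 0.0004
```

Emit:
arm_command:
  plan: [1, 1, 0, 0.8, 0]

```text
time_s: 7.25
ee_pos: [0.7423, 0.0128, 0.6598]
eef_rot: [3.08, 0.567, 3.112]
force: [0.0, -0.6, 0.3]
grip_width: 0.0003
```

Emit:
arm_command:
  plan: [1, 1, 0, 0.8, 0]

```text
time_s: 7.35
ee_pos: [0.7424, 0.0123, 0.6634]
eef_rot: [3.078, 0.597, 3.11]
force: [0.3, -0.3, -0.4]
grip_width: 0.0004
```

```bash
python3 st.py
python3 - <<'E'
from h import *
a=cv2.imread("pics/top0.png")[130:270,180:410];b=cv2.imread("pics/scene0.png")[140:390,230:480]
cv2.imwrite("pics/top0c.png",cv2.resize(a,None,fx=3.4,fy=3.4,interpolation=cv2.INTER_CUBIC))
cv2.imwrite("pics/scene0c.png",cv2.resize(b,None,fx=2.4,fy=2.4,interpolation=cv2.INTER_CUBIC))
E
```

```text
7.35 [-0.0393  0.7822  0.2356  0.0679  1.5273 -1.58  ] [-0.0087 -0.0358  0.0001  0.0177 -0.26   -0.0072] [0.7424 0.0123 0.6634] [3.078  0.597  3.1099] [ 0.2549 -0.2851 -0.4116] 0.0003725009907732623
x [-0.8266  0.0262 -0.5622] y [-0.0041  0.9986  0.0526] z [ 0.5628  0.0458 -0.8254] tilt 34.37587026144751
```

View pics/top0c.png

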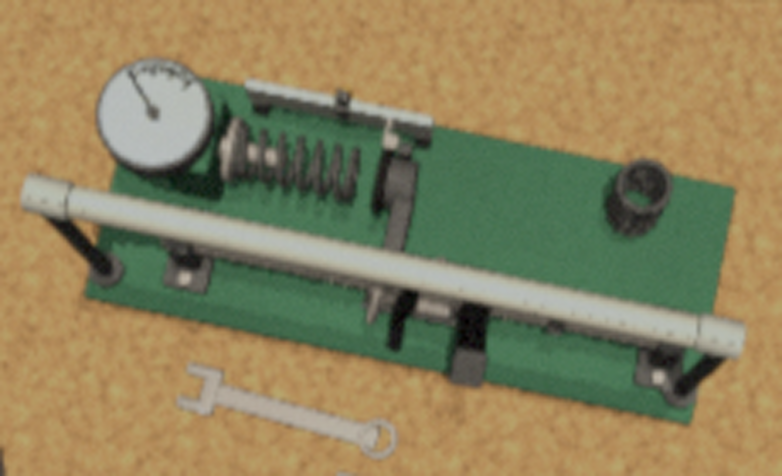

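View pics/scene0c.png

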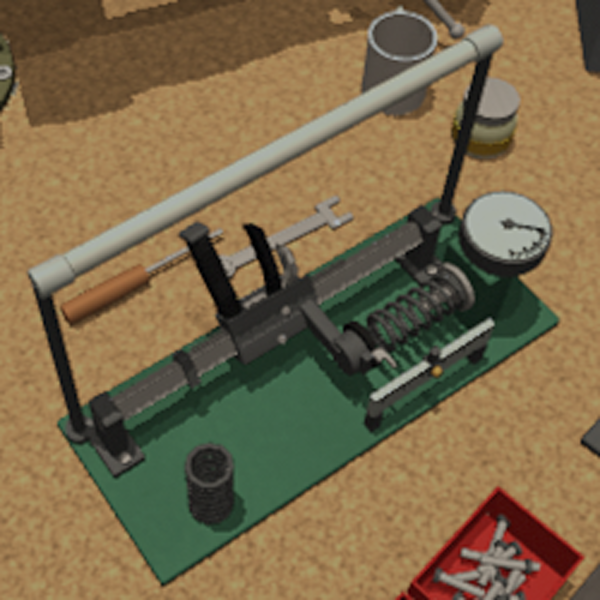

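```bash
cat >> h.py <<'E'
def T(p):  # pose -> func tester->world
    c,s=np.cos(p[2]),np.sin(p[2]);M=np.array([[c,-s,0],[s,c,0],[0,0,1]])
    return lambda X:np.atleast_2d(X)@M.T+np.array([p[0],p[1],0])
E
python3 - <<'E'
from h import *
from scipy.optimize import least_squares
obs=[("top",(-75,270,12),(205,217.4)),("top",(125,-230,12),(396.2,185.3)),("top",(-75,-230,12),(383,254.4)),
("scene",(125,-230,12),(298.8,382.9)),("scene",(125,270,12),(462.1,273.3)),("scene",(-75,-230,12),(257,316.7))]
def f(p): return np.concatenate([proj(c,T(p)(np.array(X)/1000.))[0]-uv for c,X,uv in obs])
s=least_squares(f,[.6,.02,-.15]);print(s.x,np.degrees(s.x[2]));print(s.fun.reshape(-1,2))
p=s.x
for k,v in dict(lamp=(-50,20,285),).items(): print(k,T(p)(np.array(v)/1000))
W2=lambda w:(np.array(w)-[p[0],p[1],0])@T([0,0,p[2]])(np.eye(3)).T.T
c,sn=np.cos(p[2]),np.sin(p[2])
for nm,w in dict(stop=(.5665,-.0655,.0795),pointer=(.7149,.0627,.0901),mark=(.7257,.094,.1049)).items():
    d=np.array(w)-[p[0],p[1],0];print(nm,c*d[0]+sn*d[1],-sn*d[0]+c*d[1],d[2])
E
```

```text
[ 0.6051  0.0291 -0.1865] -10.686052516427203
[[-1.5463 -0.4759]
 [-0.0171 -2.0283]
 [ 0.1931 -0.7397]
 [-0.6275  0.5933]
 [ 2.041  -1.3234]
 [-4.0652 -1.4117]]
lamp [[0.5596 0.058  0.285 ]]
stop -0.020366835511924454 -0.10007036474987384 0.0795
pointer 0.10168781203161267 0.053423814335272324 0.0901
mark 0.10649664001971863 0.08618362467325826 0.1049
```

Run:
```python
from h import *
from scipy.optimize import minimize_scalar
p=[.6051,.0291,-.1865]
ob=[("trigger","scene",80,(334.9,239.4)),("release","scene",50,(348.2,244.8)),("trigger","top",80,(292.1,223.6)),("release","top",50,(288.4,219.1)),("grip","top",90,(315.7,230.6)),("stop","scene",0,(311.4,290.7)),("stop","top",0,(343.1,221.6))]
for n,c,h,uv in ob:
    X=lambda y:np.array([-.020-.000574*h,y,.075+.000819*h])
    r=minimize_scalar(lambda y:np.linalg.norm(proj(c,T(p)(X(y)))[0]-uv),bounds=(-.25,.25),method='bounded');print(n,c,r.x,r.fun)
print(proj("scene",T(p)([[-.05,-.22,.285],[-.05,.26,.285]])),proj("top",T(p)([[-.05,-.22,.285],[-.05,.26,.285]])))
# new pictures
for n in("scene","top"): cv2.imwrite(f"pics/{n}1.png",vision.camera(n))
a=cv2.imread("pics/scene1.png")[170:330,290:450];cv2.imwrite("pics/scene1c.png",cv2.resize(a,None,fx=3.7,fy=3.7,interpolation=cv2.INTER_CUBIC))
```

```text
trigger scene 0.00495249338831527 2.0806179550967667
release scene 0.031928635175130504 2.2295369672203584
trigger top 0.021076185614572616 0.7619924645492673
release top 0.03420879952360884 0.8038509044576643
grip top -0.04012330611166827 0.41340833126118076
stop scene -0.09556727684078593 0.4197112747497942
stop top -0.10453300077802759 0.6353182755574829
[[244.6841 258.9833]
 [435.4301 154.3995]] [[397.8947 228.6624]
 [187.2022 185.849 ]]
```

View pics/scene1.png

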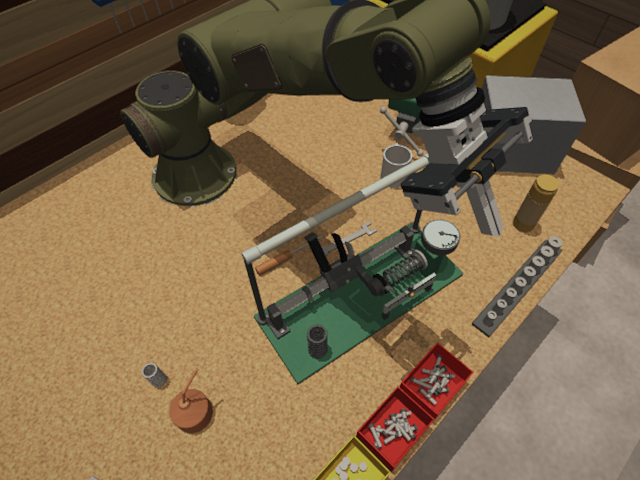

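View pics/top1.png

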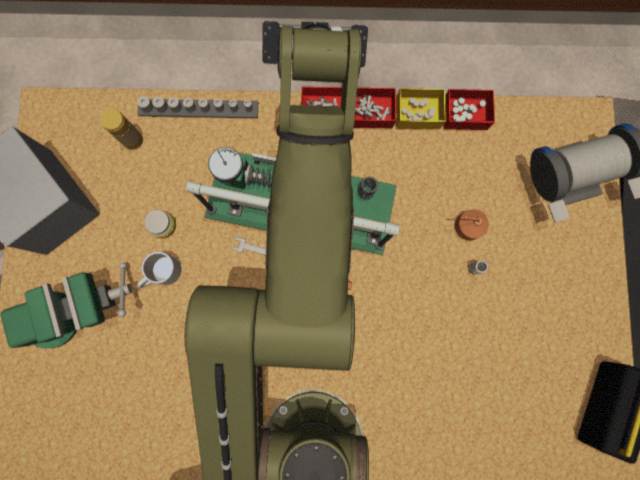

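View pics/scene1c.png

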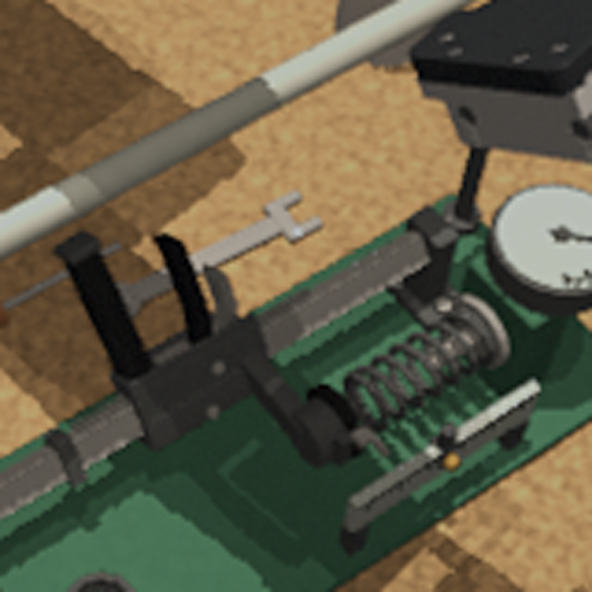

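```bash
cat >> h.py <<'E'
p0=[.6051,.0291,-.1865]
G=np.array([-.574,0,.819]);Wd=np.array([.819,0,.574])
def cl(y,h,w=0):return np.array([-.02,y,.075])+G*h+Wd*w
def overlay(name,im,yt,off,sc,p=p0):
    q=lambda X:tuple(int(v) for v in (proj(name,T(p)(X))[0]-off)*sc)
    for (ya,ha,hb,w,col) in [(yt,65,100,10,(0,0,255)),(yt+.027,.036e3,60,10,(0,255,255)),(yt-.05,60,125,13,(255,0,0)),(yt-.072,60,125,13,(255,0,0))]:
        pts=[cl(ya,ha/1e3,-w/1e3),cl(ya,hb/1e3,-w/1e3),cl(ya,hb/1e3,w/1e3),cl(ya,ha/1e3,w/1e3)]
        cv2.polylines(im,[np.array([q(X) for X in pts])],True,col,1)
    return im
E
python3 - <<'E'
from h import *
for yt in (0.006,):
    a=cv2.imread("pics/scene1.png")[200:300,290:420];a=cv2.resize(a,None,fx=6,fy=6,interpolation=cv2.INTER_CUBIC)
    cv2.imwrite("pics/ov1.png",overlay("scene",a,yt,(290,200),6))
    a=cv2.imread("pics/top0.png")[190:270,250:350];a=cv2.resize(a,None,fx=7,fy=7,interpolation=cv2.INTER_CUBIC)
    cv2.imwrite("pics/ov1t.png",overlay("top",a,yt,(250,190),7))
E
```

```text
(no output)
```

View pics/ov1.png

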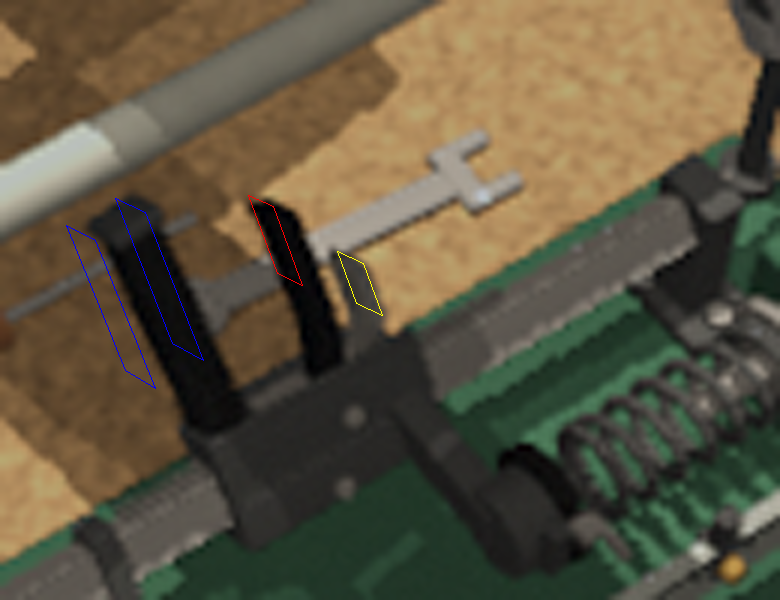

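View pics/ov1t.png

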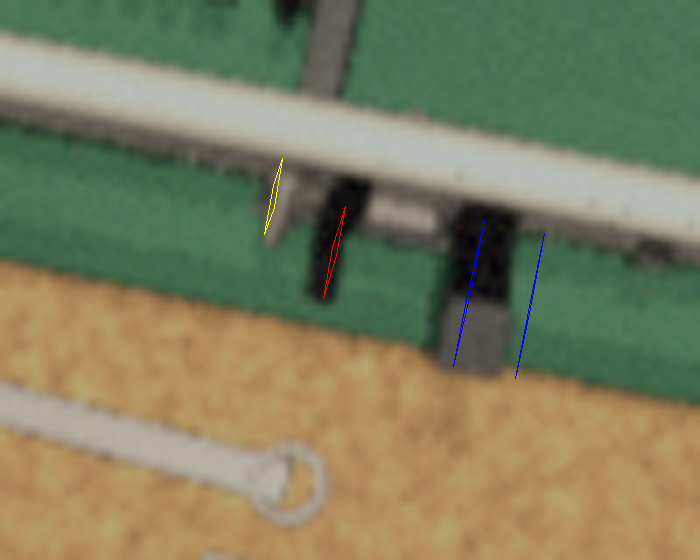

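```bash
cat >> h.py <<'E'
def Mt(p=p0): return R.from_euler('z',p[2]).as_matrix()
def w2t(X,p=p0): return (np.atleast_2d(X)-np.array([p[0],p[1],0]))@Mt(p)
def hyw(X,p=p0):
    t=w2t(X,p)-np.array([-.02,0,.075]);return np.c_[t@G,t[:,1],t@Wd]*1e3
def tool(o=None):
    o=o or sensors.get_obs();return np.array(o['ee_pos']),R.from_euler('xyz',o['eef_rot']).as_matrix()
E
python3 - <<'E'
from h import *
P0,Rm=tool()
R2=R.from_euler('z',-13,degrees=True).as_matrix()@Rm
print(Mt().T@R2)
def tcp(y,h,w): # +y finger pad centre
    return T(p0)(cl(y,h/1e3,w/1e3))[0]-R2@np.array([0,.047,.180])
f=tcp(.016,90,0);pre=f-R2[:,2]*.16
print("final",f,"pre",pre,"now",P0,"shift1",(pre-P0)/.4,"shift2",(f-pre)/.4)
E
```

```text
[[-0.8249  0.0363  0.5641]
 [ 0.0596  0.998   0.0229]
 [-0.5621  0.0525 -0.8254]]
final [0.4267 0.0271 0.2948] pre [0.3374 0.0402 0.4269] now [0.7421 0.0123 0.6638] shift1 [-1.0119  0.0699 -0.5922] shift2 [ 0.2234 -0.0328 -0.3302]
```

Emit:
arm_command:
  plan: [-1, -1, 0.07, -0.1, -0.108, -1, -1, 0.07, -0.1, -0.108, -1, -1, 0.07, -0.1, -0.108, -1, -1, 0.07, -0.1, -0.108, -1, -1, 0.07, -0.1, -0.108, -1, -1, 0.07, -0.1, -0.108, -1, -1, 0.07, -0.1, -0.108, -1, -1, 0.07, -0.25, -0.108, -1, -1, 0.07, -0.59, -0.108, -1, -1, 0.07, -0.59, -0.108, -1, -1, 0.07, -0.59, -0.108, -1, -1, 0.07, -0.59, -0.108, -1, -1, 0.07, -0.59, -0.108]
  newtons: 25

```text
time_s: 8.75
ee_pos: [0.3399, 0.0404, 0.422]
eef_rot: [3.081, 0.585, 2.886]
force: [0.5, -0.8, 1.7]
grip_width: 0.094
```

```bash
python3 st.py
python3 - <<'E'
from h import *
for n in("scene","wrist"): cv2.imwrite(f"pics/{n}2.png",vision.camera(n))
a=cv2.imread("pics/scene2.png")[150:330,270:450];cv2.imwrite("pics/scene2c.png",cv2.resize(a,None,fx=3.3,fy=3.3,interpolation=cv2.INTER_CUBIC))
P0,R2=tool();f=T(p0)(cl(.016,.090,0))[0]-R2@np.array([0,.047,.180]);print((f-P0)/.4, hyw(P0+R2@np.array([0,.047,.18])))
im=cv2.imread("pics/wrist2.png");cv2.imwrite("pics/ov2.png",overlay("wrist",im,.010,(0,0),1))
E
```

```text
8.75 [ 0.0319 -0.2943  2.1041 -0.1443  0.7562 -1.2256] [-0.0038  0.0034 -0.1864  0.0084  0.0455 -0.0179] [0.3399 0.0404 0.422 ] [3.0813 0.5854 2.8858] [ 0.4719 -0.7636  1.6574] 0.09397984675168462
x [-0.8064  0.2109 -0.5525] y [0.2203 0.9741 0.0502] z [ 0.5488 -0.0812 -0.832 ] tilt 33.69828295853345
[ 0.2103 -0.0336 -0.3338] [[248.2603  13.6014   6.8908]]
```

View pics/scene2c.png

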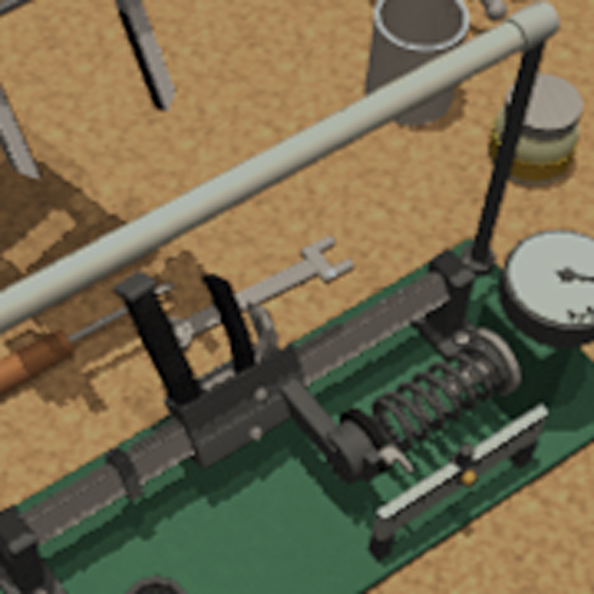

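View pics/ov2.png

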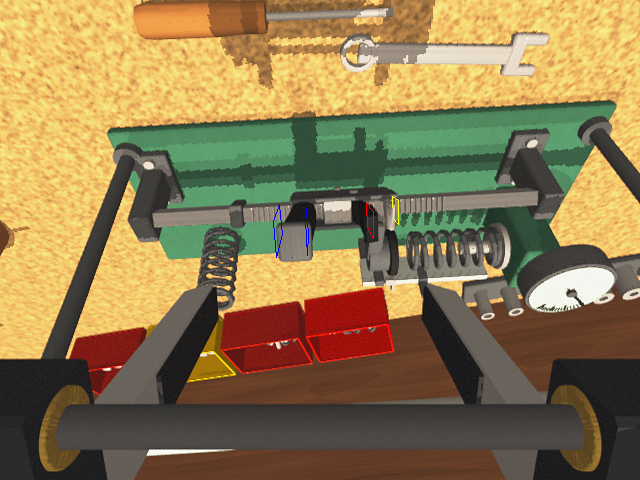

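Emit:
arm_command:
  plan: [-1, 0.19, -0.024, -0.3, 0, -1, 0.19, -0.024, -0.3, 0, -1, 0.19, -0.024, -0.3, 0, -1, 0.212, -0.026, -0.334, 0, -1, 0.212, -0.026, -0.334, 0]

```text
time_s: 9.35
ee_pos: [0.4296, 0.0297, 0.2935]
eef_rot: [3.079, 0.594, 2.884]
force: [-0.1, -0.0, 1.2]
grip_width: 0.0941
```

```bash
cat > look.py <<'E'
from h import *
import sys
k=sys.argv[1]
o=sensors.get_obs();P0,R2=tool(o);print(o['time_s'],P0,o['force'],o['grip_width'],"pad h,y,w",hyw(P0+R2@np.array([0,o['grip_width']/2,.18])),hyw(P0+R2@np.array([0,-o['grip_width']/2,.18])),"tilt",Mt().T@R2[:,2])
for n in("scene","wrist"): cv2.imwrite(f"pics/{n}{k}.png",vision.camera(n))
a=cv2.imread(f"pics/scene{k}.png")[180:330,280:430];a=cv2.resize(a,None,fx=4,fy=4,interpolation=cv2.INTER_CUBIC)
cv2.imwrite(f"pics/scene{k}c.png",a)
b=cv2.imread(f"pics/wrist{k}.png");b=b[100:400,100:550]
cv2.imwrite(f"pics/wrist{k}c.png",cv2.resize(b,None,fx=1.7,fy=1.7))
E
python3 look.py 3
```

```text
9.35 [0.4296 0.0297 0.2935] [-0.1406 -0.0458  1.1968] 0.09413617005492853 pad h,y,w [[87.6467 19.0934  0.6573]] [[ 85.5779 -74.8527  -4.9542]] tilt [ 0.5619  0.0229 -0.8269]
```

View pics/scene3c.png

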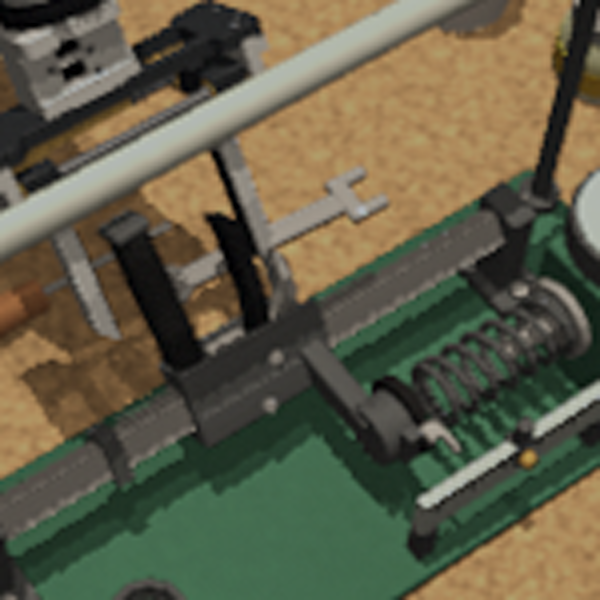

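View pics/wrist3.png

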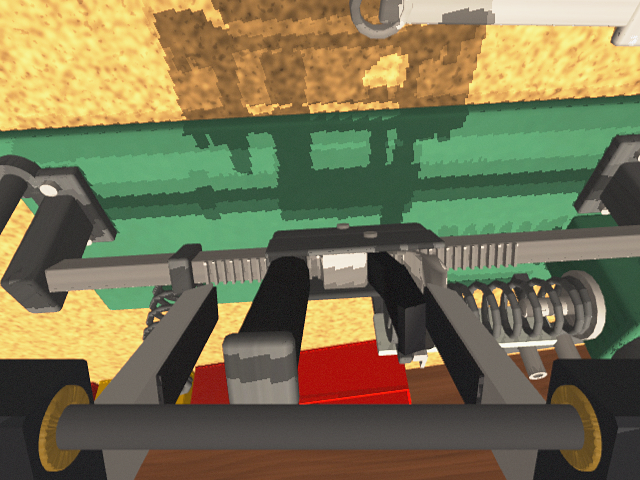

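Emit:
arm_command:
  plan: [1, -0.002, -0.012, 0, 0, 1, -0.003, -0.015, 0, 0, 1, -0.003, -0.015, 0, 0, 1, -0.003, -0.015, 0, 0, 1, -0.003, -0.015, 0, 0]
  newtons: 25

```text
time_s: 9.95
ee_pos: [0.4261, 0.0248, 0.2951]
eef_rot: [3.075, 0.599, 2.884]
force: [-4.1, 12.2, 10.4]
grip_width: 0.0575
```

```bash
python3 look.py 4
```

```text
9.95 [0.4261 0.0248 0.2951] [-4.12   12.2157 10.4351] 0.05750085135865442 pad h,y,w [[90.0612 -4.0899 -0.7032]] [[ 88.6131 -61.4717  -4.1063]] tilt [ 0.5656  0.0258 -0.8243]
```

View pics/scene4c.png

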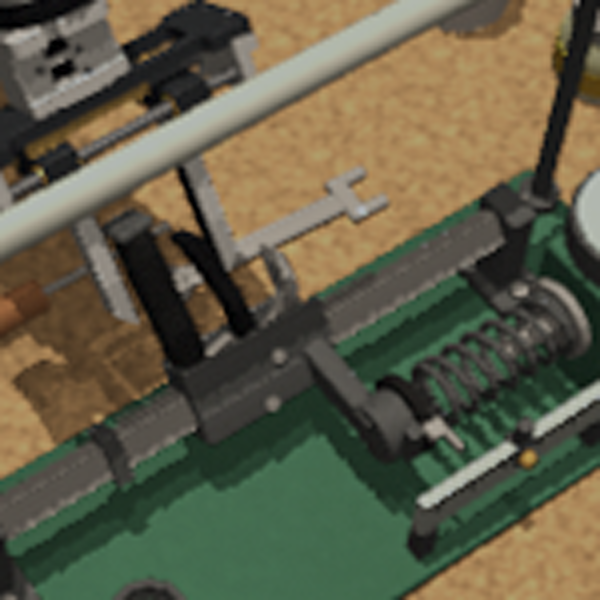

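View pics/wrist4.png

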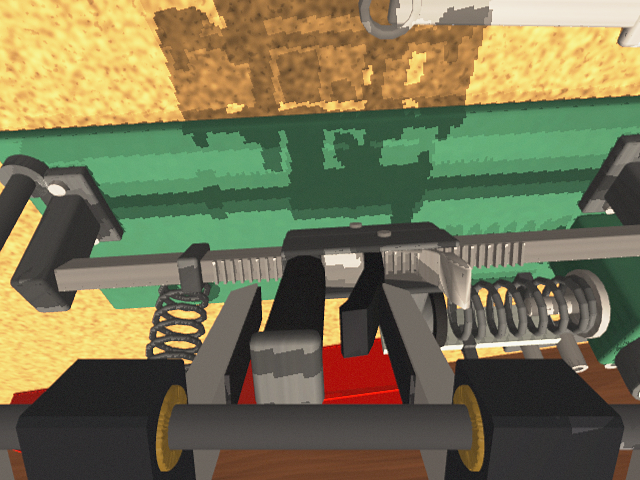

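Emit:
arm_command:
  plan: [1, 0, 0, 0, 0, 1, 0, 0, 0, 0, 1, 0, 0, 0, 0]
  newtons: 25

```text
time_s: 10.35
ee_pos: [0.4265, 0.0254, 0.2951]
eef_rot: [3.074, 0.6, 2.884]
force: [4.1, 24.5, 6.2]
grip_width: 0.038
```

```bash
python3 look.py 5
```

```text
10.35 [0.4265 0.0254 0.2951] [ 4.1453 24.4554  6.1734] 0.03804564602261561 pad h,y,w [[ 89.7222 -12.8346  -0.9127]] [[ 88.701  -50.8006  -3.1508]] tilt [ 0.5666  0.0274 -0.8235]
```

View pics/scene5c.png

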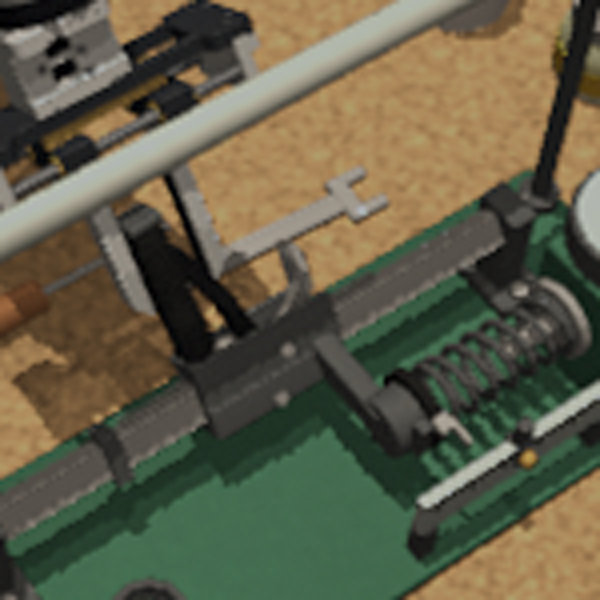

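View pics/wrist5.png

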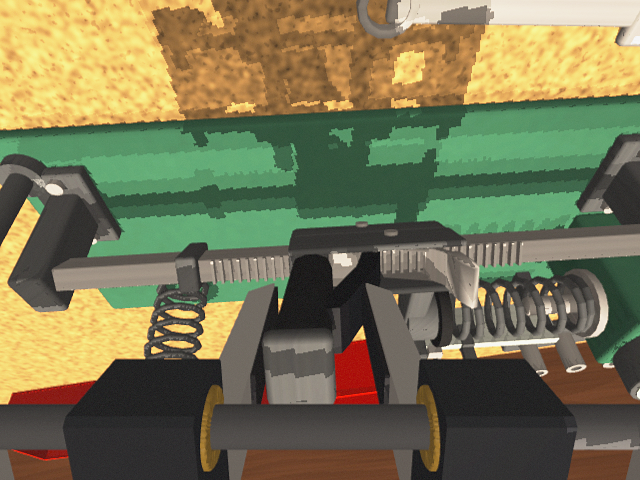

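Emit:
arm_command:
  plan: [-1, 0, 0, 0, 0, -1, 0, 0, 0, 0, -1, 0.002, 0.01, 0, 0, -1, 0.004, 0.02, 0, 0, -1, 0.005, 0.025, 0, 0, -1, 0.005, 0.025, 0, 0, -1, 0.005, 0.025, 0, 0]

```text
time_s: 11.15
ee_pos: [0.4279, 0.0339, 0.2933]
eef_rot: [3.079, 0.594, 2.884]
force: [-1.2, 0.3, -0.2]
grip_width: 0.0905
```

```bash
cat > jaw.py <<'E'
from h import *
import sys
from scipy.optimize import minimize_scalar
def line(c,uv,x,z):
    r=minimize_scalar(lambda y:np.linalg.norm(proj(c,T(p0)([x,y,z]))[0]-uv),bounds=(-.25,.25),method='bounded');return r.x*1e3,r.fun
for nm,x,z in (("pointer",.100,.090),("mark",.108,.105)):
    for c in ("scene",):
        for d in vision.pinpoint(nm,c)[:2]: print(nm,c,np.round(d["at"],1),round(d["confidence"],2),line(c,d["at"][::-1],x,z))
for d in vision.pinpoint("release_face","scene")[:2]: print("rel",line("scene",d["at"][::-1],-.0487,.116),d["confidence"])
E
python3 look.py 6; python3 jaw.py
```

```text
11.15 [0.4279 0.0339 0.2933] [-1.1555  0.2569 -0.2403] 0.09048566325632648 pad h,y,w [[88.8327 21.2092 -1.7185]] [[ 86.8119 -69.0959  -7.0623]] tilt [ 0.5615  0.0233 -0.8272]
pointer scene [290.7 398.1] 0.72 (np.float64(62.30717105180408), np.float64(0.6034787530334639))
pointer scene [203.2 349.1] 0.4 (np.float64(78.70853226879612), np.float64(100.67107793302061))
mark scene [258.2 288. ] 0.69 (np.float64(-116.31899585227842), np.float64(89.12390860125953))
mark scene [283.9 408.8] 0.54 (np.float64(86.03571115366003), np.float64(1.6563734676969637))
rel (np.float64(45.50269301035276), np.float64(0.6922001760091382)) 0.39
```

View pics/scene6c.png

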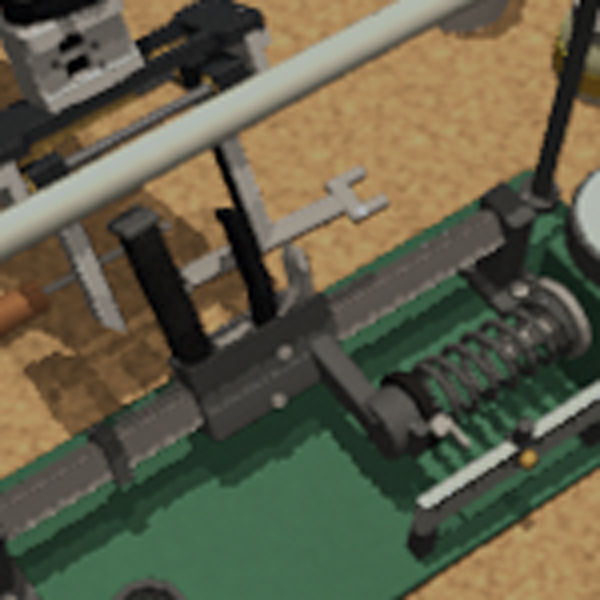

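View pics/wrist6.png

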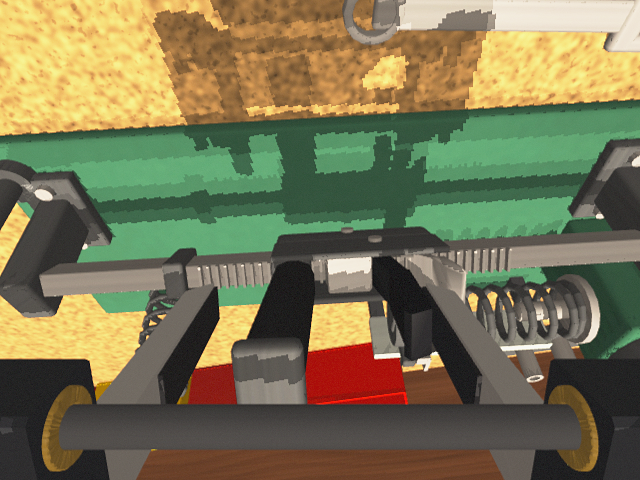

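Emit:
arm_command:
  plan: [-1, 0.002, 0.01, 0, 0, 0.8, 0, 0, 0, 0, 1, 0, 0, 0, 0, 1, 0, 0, 0, 0, 1, 0, 0, 0, 0, 1, 0, 0, 0, 0, 1, 0, 0, 0, 0, 1, 0, 0, 0, 0, 1, 0, 0, 0, 0, 1, 0, 0, 0, 0]
  newtons: 28

```text
time_s: 12.4
ee_pos: [0.4285, 0.0353, 0.2945]
eef_rot: [3.074, 0.599, 2.884]
force: [1.5, 22.9, 4.3]
grip_width: 0.0384
```

```bash
python3 look.py 7; python3 jaw.py
```

```text
12.4 [0.4285 0.0353 0.2945] [ 1.529  22.8851  4.2804] 0.03835237962114482 pad h,y,w [[89.1232 -2.569  -1.3783]] [[ 88.0994 -40.8413  -3.6343]] tilt [ 0.5657  0.0273 -0.8242]
pointer scene [289.3 402.5] 0.67 (np.float64(73.33223209833555), np.float64(0.6210845324596846))
mark scene [285.2 409.3] 0.54 (np.float64(85.31650944867734), np.float64(0.294185519860327))
mark scene [292.7 349.3] 0.47 (np.float64(-43.75009906217634), np.float64(26.75811005504917))
rel (np.float64(3.8307541376281735), np.float64(15.516171891199052)) 0.54
rel (np.float64(58.01661263380671), np.float64(2.925603126712237)) 0.47
```

View pics/scene7c.png

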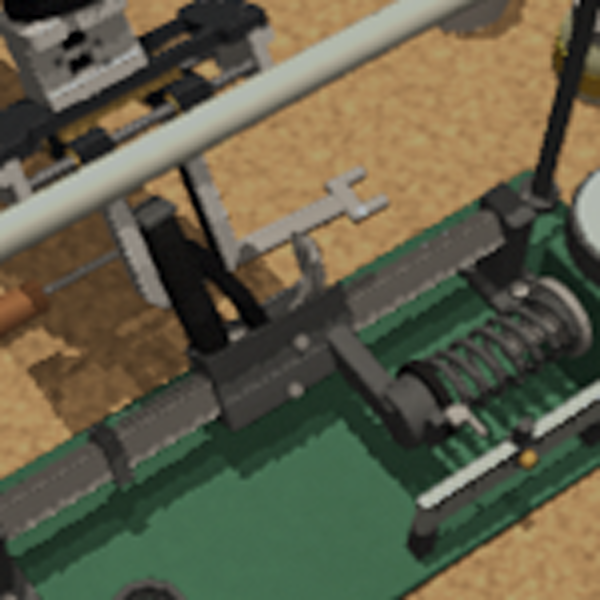

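Emit:
arm_command:
  plan: [-1, 0, 0, 0, 0, -1, 0, 0, 0, 0, -1, 0.002, 0.01, 0, 0, -1, 0.004, 0.02, 0, 0, -1, 0.006, 0.03, 0, 0, -1, 0.006, 0.03, 0, 0, -1, 0.006, 0.03, 0, 0, -1, 0.006, 0.03, 0, 0]

```text
time_s: 13.45
ee_pos: [0.4303, 0.0458, 0.2934]
eef_rot: [3.078, 0.594, 2.884]
force: [-0.5, 1.0, 0.2]
grip_width: 0.094
```

```bash
python3 look.py 8; python3 jaw.py
```

```text
13.45 [0.4303 0.0458 0.2934] [-0.4922  1.0487  0.1567] 0.09395698980453657 pad h,y,w [[88.8413 35.0018 -1.3018]] [[ 86.7547 -58.766   -6.8842]] tilt [ 0.5617  0.0231 -0.827 ]
pointer scene [290.5 400.3] 0.72 (np.float64(67.13481526757874), np.float64(0.42799813430553757))
mark scene [283.4 408. ] 0.64 (np.float64(85.054343435551), np.float64(2.511973340170459))
rel (np.float64(56.843437671459796), np.float64(0.7598943690801178)) 0.59
```

View pics/scene8c.png

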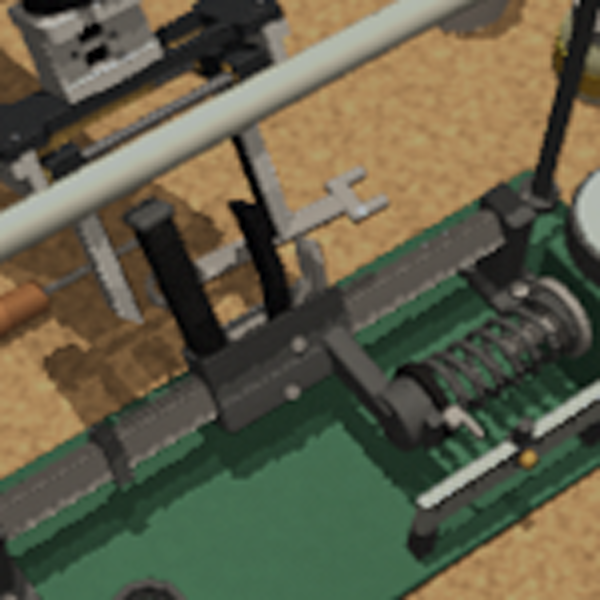

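View pics/wrist8.png

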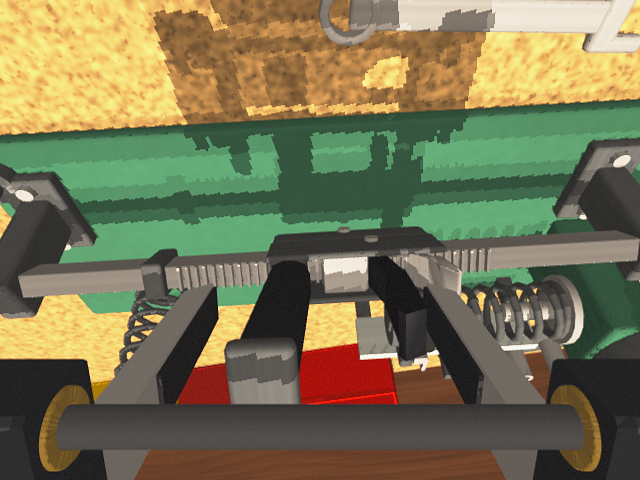

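Run:
```python
from h import *
rows=[]
for k in (6,7,8):
    a=cv2.imread(f"pics/scene{k}.png")[270:310,380:430];rows.append(cv2.resize(a,None,fx=5,fy=5,interpolation=cv2.INTER_CUBIC))
im=np.hstack(rows)
for i in range(3):
  for y in np.arange(60,100,5):
    for (x,z,col) in ((.100,.09,(0,255,0)),):
        u=(proj("scene",T(p0)([x,y/1e3,z]))[0]-[380,270])*5+[250*i,0]
        cv2.circle(im,tuple(int(v) for v in u),1,col if y!=85 else (0,0,255),-1)
cv2.imwrite("pics/ptr8.png",im)
```

```text
(no output)
```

View pics/ptr8.png

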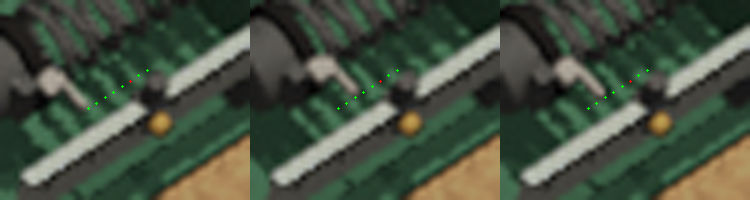

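Emit:
arm_command:
  plan: [-0.06, 0, 0, 0, 0, -0.06, 0, 0, 0, 0, -0.06, 0, 0, 0, 0, -0.06, 0, 0, 0, 0, -0.06, 0, 0, 0, 0, -0.06, 0, 0, 0, 0, -0.06, 0, 0, 0, 0]
  newtons: 30

```text
time_s: 14.4
ee_pos: [0.4304, 0.0464, 0.294]
eef_rot: [3.077, 0.596, 2.884]
force: [-6.7, 6.6, 7.1]
grip_width: 0.0501
```

```bash
python3 look.py 9; python3 jaw.py
cat > ptr.py <<'E'
from h import *
import sys
ks=sys.argv[1:]
rows=[]
for k in ks:
    a=cv2.imread(f"pics/scene{k}.png")[270:310,380:430];rows.append(cv2.resize(a,None,fx=8,fy=8,interpolation=cv2.INTER_CUBIC))
im=np.hstack(rows)
for i in range(len(ks)):
  for y in np.arange(60,100,5):
    u=(proj("scene",T(p0)([.1,y/1e3,.09]))[0]-[380,270])*8+[400*i,0]
    cv2.circle(im,tuple(int(v) for v in u),1,(0,255,0) if y!=85 else (0,0,255),-1)
cv2.imwrite("pics/ptr_%s.png"%ks[-1],im)
E
python3 ptr.py 8 9
```

```text
14.4 [0.4304 0.0464 0.294 ] [-6.7038  6.5703  7.0894] 0.05009773012633377 pad h,y,w [[88.9519 14.1243 -1.9064]] [[ 87.7449 -35.8709  -4.8735]] tilt [ 0.5634  0.0249 -0.8258]
pointer scene [288.4 399.2] 0.71 (np.float64(67.68681022458047), np.float64(1.93219896600268))
mark scene [284.6 408.3] 0.55 (np.float64(84.05774104192258), np.float64(1.3427369246860126))
mark scene [242.1 348. ] 0.18 (np.float64(17.956409693240744), np.float64(69.86603146099381))
rel (np.float64(55.588063638939026), np.float64(0.12026585653124192)) 0.62
rel (np.float64(229.49174233595258), np.float64(35.877228027179356)) 0.42
```

View pics/ptr_9.png

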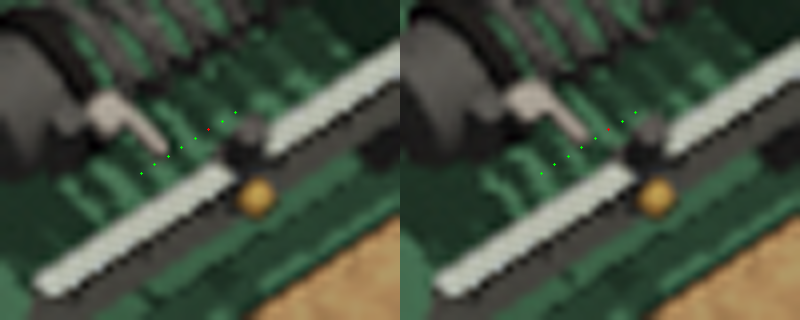

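View pics/scene9c.png

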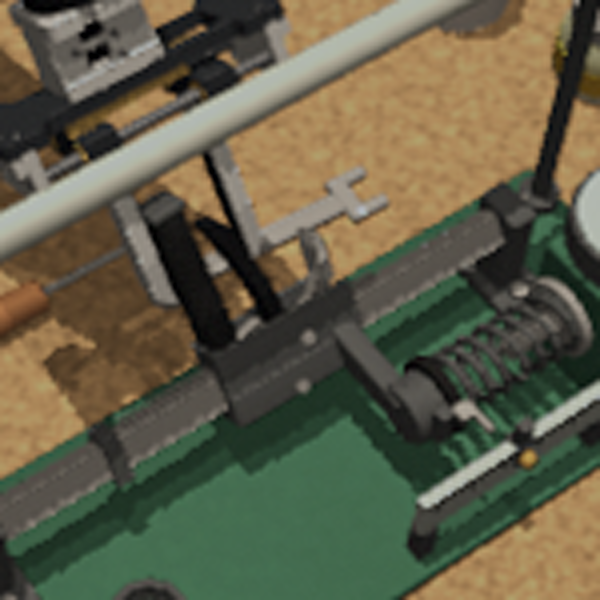

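Emit:
arm_command:
  plan: [-1, 0, 0, 0, 0, -1, 0.001, 0.005, 0, 0, -1, 0.001, 0.005, 0, 0, -1, 0.001, 0.005, 0, 0, -1, 0.001, 0.005, 0, 0, -1, 0.001, 0.005, 0, 0, -1, 0.001, 0.005, 0, 0]

```text
time_s: 15.35
ee_pos: [0.4307, 0.0478, 0.2935]
eef_rot: [3.078, 0.594, 2.884]
force: [0.2, 0.1, -0.7]
grip_width: 0.094
```

```bash
python3 look.py 10; python3 jaw.py; python3 ptr.py 9 10
```

```text
15.35 [0.4307 0.0478 0.2935] [ 0.21   0.135 -0.702] 0.09399097100659773 pad h,y,w [[88.8711 37.0777 -1.1768]] [[ 86.7809 -56.724   -6.7614]] tilt [ 0.5619  0.0231 -0.8269]
pointer scene [288.3 402.7] 0.91 (np.float64(75.10280887776591), np.float64(0.10829241995246404))
pointer scene [237.7 359.2] 0.39 (np.float64(53.138529883561034), np.float64(66.24140174192073))
mark scene [284.3 409.7] 0.65 (np.float64(87.35992545895743), np.float64(0.8299844029451541))
rel (np.float64(65.01007190724765), np.float64(1.4443768730829376)) 0.55
```

View pics/ptr_10.png

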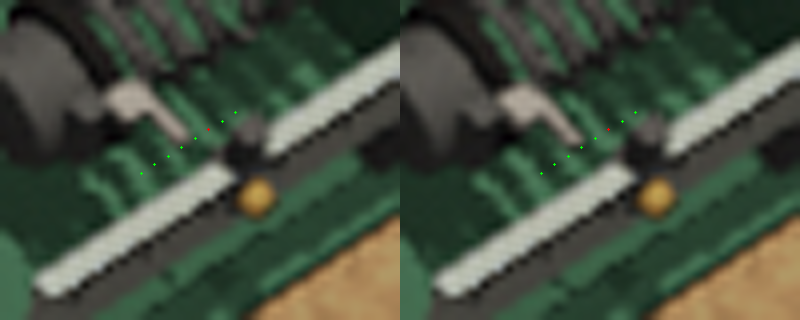

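View pics/wrist10.png

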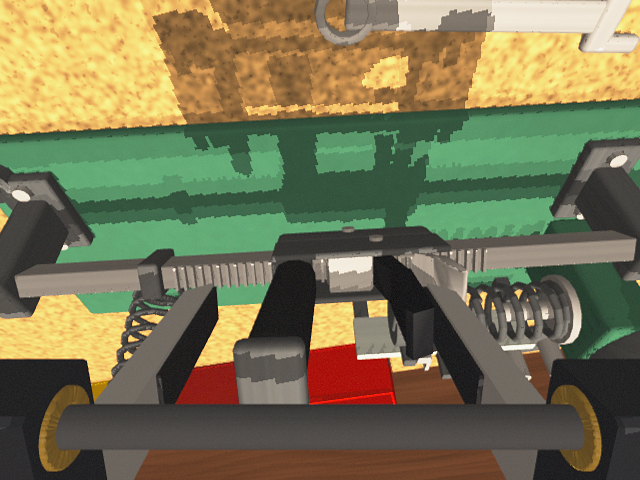

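Emit:
arm_command:
  plan: [0.8, 0, 0, 0, 0, 1, 0, 0, 0, 0, 1, 0, 0, 0, 0, 1, 0, 0, 0, 0, 1, 0, 0, 0, 0, 1, 0, 0, 0, 0, 1, 0, 0, 0, 0, 1, 0, 0, 0, 0, 1, 0, 0, 0, 0]
  newtons: 30

```text
time_s: 16.5
ee_pos: [0.4313, 0.0496, 0.2948]
eef_rot: [3.073, 0.6, 2.884]
force: [-3.2, 25.9, 9.8]
grip_width: 0.0383
```

```bash
python3 look.py 11; python3 ptr.py 10 11
```

```text
16.5 [0.4313 0.0496 0.2948] [-3.2404 25.9349  9.7922] 0.03829678451171241 pad h,y,w [[89.3915 12.1546 -0.9222]] [[ 88.3289 -26.0614  -3.1706]] tilt [ 0.5665  0.0283 -0.8236]
```

View pics/ptr_11.png

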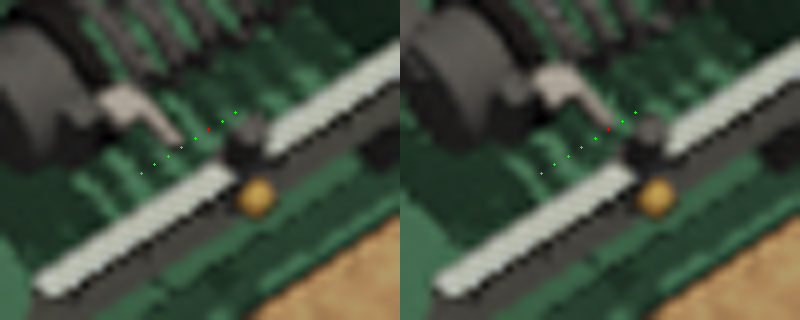

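Emit:
arm_command:
  plan: [-1, 0, 0, 0, 0, -1, 0.001, 0.005, 0, 0, -1, 0.002, 0.01, 0, 0, -1, 0.002, 0.01, 0, 0, -1, 0.002, 0.01, 0, 0, -1, 0.002, 0.01, 0, 0, -1, 0.002, 0.01, 0, 0, -1, 0.002, 0.01, 0, 0]

```text
time_s: 17.4
ee_pos: [0.4314, 0.0518, 0.2932]
eef_rot: [3.079, 0.594, 2.884]
force: [0.8, 2.5, -0.8]
grip_width: 0.0937
```

```bash
python3 look.py 12; python3 jaw.py; python3 ptr.py 11 12
```

```text
17.4 [0.4314 0.0518 0.2932] [ 0.8032  2.4524 -0.7571] 0.0936976249559671 pad h,y,w [[88.6964 41.0151 -1.4936]] [[ 86.6223 -52.4945  -7.0525]] tilt [ 0.5614  0.0231 -0.8272]
pointer scene [286.8 402.6] 0.79 (np.float64(76.9283652747797), np.float64(1.42038433969555))
mark scene [286.6 407.1] 0.55 (np.float64(78.89209245189124), np.float64(0.32187733802032126))
rel (np.float64(74.94105861571961), np.float64(0.6950529038059966)) 0.44
```

View pics/ptr_12.png

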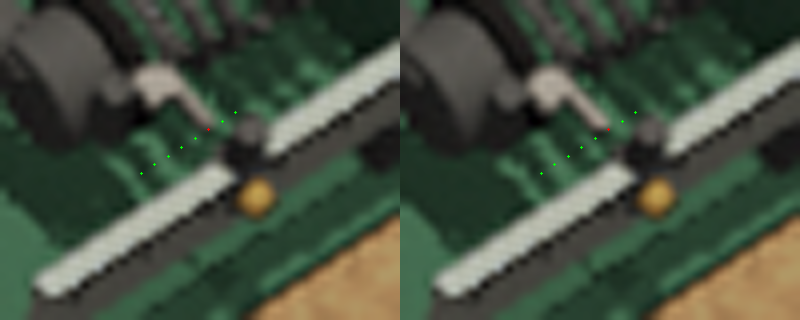

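View pics/wrist12.png

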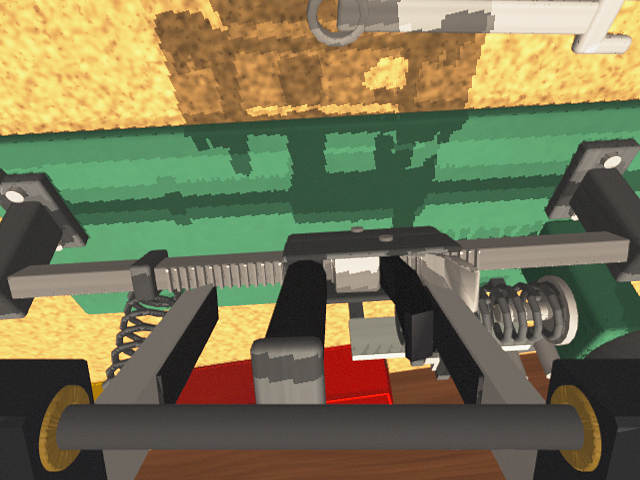

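Emit:
arm_command:
  plan: [-1, 0.002, 0.012, 0, 0, -1, -0.048, 0.02, 0.08, 0, -1, -0.15, 0.035, 0.23, 0, -1, -0.206, 0.042, 0.31, 0, -1, -0.206, 0.042, 0.31, 0, -1, -0.206, 0.042, 0.31, 0]

```text
time_s: 18.25
ee_pos: [0.3484, 0.0689, 0.4194]
eef_rot: [3.076, 0.599, 2.883]
force: [0.8, 0.6, -0.3]
grip_width: 0.0941
```

```bash
python3 look.py 13; python3 jaw.py; python3 ptr.py 12 13
python3 - <<'E'
from h import *
for n,x,z in(("pointer",.1,.09),("mark",.108,.105)):
    for d in vision.pinpoint(n,"wrist")[:2]: print(n,d["at"],d["confidence"],[ (y,proj("wrist",T(p0)([x,y/1e3,z]))[0][::-1].round(1)) for y in(75,85,95)])
a=cv2.imread("pics/wrist13.png")[150:330,300:540];cv2.imwrite("pics/w13z.png",cv2.resize(a,None,fx=3.3,fy=3.3,interpolation=cv2.INTER_CUBIC))
E
```

```text
18.25 [0.3484 0.0689 0.4194] [ 0.7773  0.5626 -0.3261] 0.09410924846699119 pad h,y,w [[240.7765  42.9463   2.5301]] [[238.5195 -50.9677  -3.0939]] tilt [ 0.5658  0.0246 -0.8242]
pointer scene [259.8 290.1] 0.74 (np.float64(-110.30616181942054), np.float64(85.3773375226023))
pointer scene [285.6 406.5] 0.59 (np.float64(86.72799343011776), np.float64(0.3006782231981084))
mark scene [284.7 409.1] 0.53 (np.float64(85.5776819178996), np.float64(0.8223020902055913))
rel (np.float64(-249.99553417298432), np.float64(108.08828729172038)) 0.59
rel (np.float64(-249.99553417298432), np.float64(115.20505381142146)) 0.5
pointer [289.1, 392.5] 0.77 [(75, array([291.4, 389.1])), (85, array([290.8, 397.8])), (95, array([290.3, 406.4]))]
mark [294.1, 398.4] 0.74 [(75, array([306.1, 390.5])), (85, array([305.5, 399.2])), (95, array([305. , 407.9]))]
```

View pics/w13z.png

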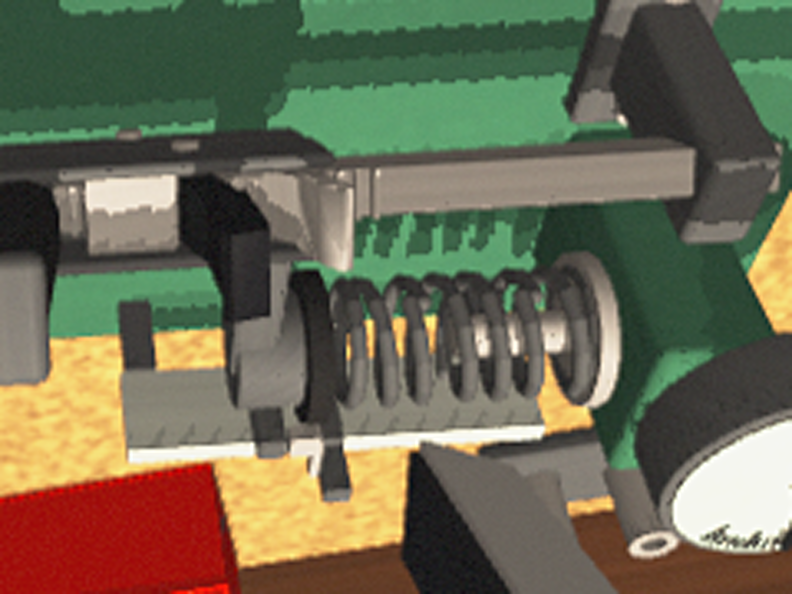

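View pics/ptr_13.png

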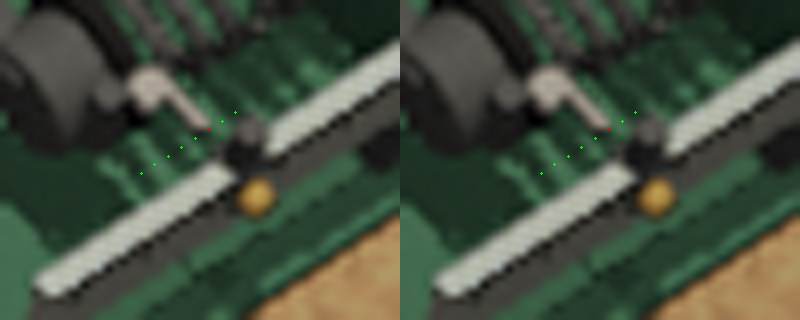

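Run:
```python
from h import *
from scipy.optimize import least_squares
tw=vision.camera("top");cv2.imwrite("pics/top13.png",tw)
ims=[cv2.resize(cv2.imread(f"pics/top{k}.png")[140:190,255:315],None,fx=6.5,fy=6.5,interpolation=cv2.INTER_CUBIC) for k in ("0","13")]
cv2.imwrite("pics/top13z.png",np.hstack(ims))
for n in("pointer","mark"):
    for c in ("scene","top","wrist"):
        print(n,c,[(np.round(d["at"],1).tolist(),round(d["confidence"],2)) for d in vision.pinpoint(n,c)[:2]])
print(sensors.get_obs()["time_s"])
```

```text
pointer scene [([259.8, 290.1], 0.74), ([285.6, 406.5], 0.59)]
pointer top [([226.0, 466.2], 0.75), ([159.7, 282.2], 0.65)]
pointer wrist [([289.1, 392.5], 0.77)]
mark scene [([284.7, 409.1], 0.53)]
mark top [([156.0, 279.4], 0.52), ([220.6, 342.5], 0.28)]
mark wrist [([294.1, 398.4], 0.74)]
18.95
```

View pics/top13z.png

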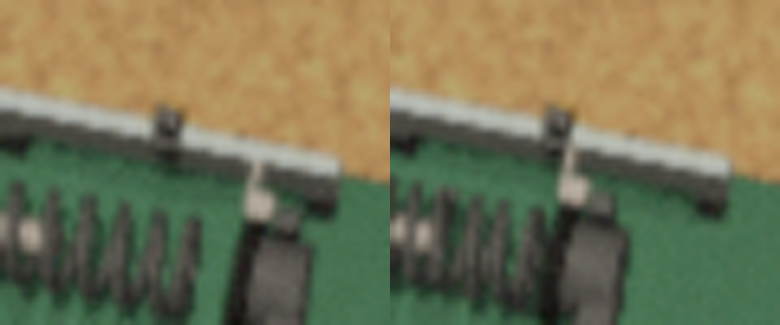

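Run:
```python
from h import *
from scipy.optimize import least_squares
def tri(o):
    f=lambda X:np.concatenate([proj(c,X)[0][::-1]-rc for c,rc in o]);s=least_squares(f,[.72,.09,.1],loss='soft_l1');return (w2t(s.x)*1e3).round(1),f(s.x).round(1)
ps=("scene",(285.6,406.5));pt=("top",(159.7,282.2));pw=("wrist",(289.1,392.5))
ms=("scene",(284.7,409.1));mt=("top",(156.6,280.2));mw=("wrist",(294.1,398.4))
print(tri([ps,pt]),tri([ms,mt]));print(tri([ps,pt,pw]),tri([ms,mt,mw]))
# manual
print("manual", tri([("scene",(270+131/8,380+203/8)),("top",(140+160/6.5,255+(564-390)/6.5)),("wrist",(150+450/3.3,300+320/3.3))]))
print("rider top manual",tri([("scene",(270+122/8,380+250/8)),("top",(140+113/6.5,255+(558-390)/6.5)),("wrist",(299,402))]))
im=cv2.imread("pics/scene13.png")[260:310,375:435]
sc=10
a=cv2.resize(im,None,fx=sc,fy=sc,interpolation=cv2.INTER_CUBIC)
t=cv2.resize(cv2.imread("pics/top13.png")[145:175,265:300],None,fx=14,fy=14,interpolation=cv2.INTER_CUBIC)
def boxd(img,name,off,s,y0,z0=.07,z1=.109):
    for x in(.101,.115):
      for ya in(y0-5,y0+5):
        u=[tuple(int(v) for v in (proj(name,T(p0)([x,ya/1e3,z]))[0]-off)*s) for z in(z0,z1)];cv2.line(img,u[0],u[1],(0,0,255),1)
    q=[tuple(int(v) for v in (proj(name,T(p0)([x,yy/1e3,z1]))[0]-off)*s) for x,yy in((.101,y0-5),(.115,y0-5),(.115,y0+5),(.101,y0+5))]
    cv2.polylines(img,[np.array(q)],True,(0,255,255),1)
for i,y0 in enumerate((86,)):
    boxd(a,"scene",np.array([375,260]),sc,y0);boxd(t,"top",np.array([265,145]),14,y0)
cv2.imwrite("pics/bx_s.png",a);cv2.imwrite("pics/bx_t.png",t)
```

```text
(array([[102.6,  83.3,  98.7]]), array([-0.1,  0.3,  0.2,  0.3])) (array([[107.1,  88. , 104.9]]), array([-0.1,  1. ,  0.7,  0.7]))
(array([[103.5,  82. ,  87.5]]), array([ 2.9, -0.6,  1.2,  1. ,  0.3,  1.5])) (array([[105.8,  87.6,  93.3]]), array([ 2.1, -0.3,  2.4,  1. ,  0.3,  1.1]))
manual (array([[97.2, 84.7, 87.4]]), array([-0.4, -0.4, -1.6, -0.1, -0.2, -0.1]))
rider top manual (array([[108.1,  90.1,  98.5]]), array([ 0.6, -0.6,  0.1, -0.5,  0.2,  0.1]))
```

View pics/bx_s.png

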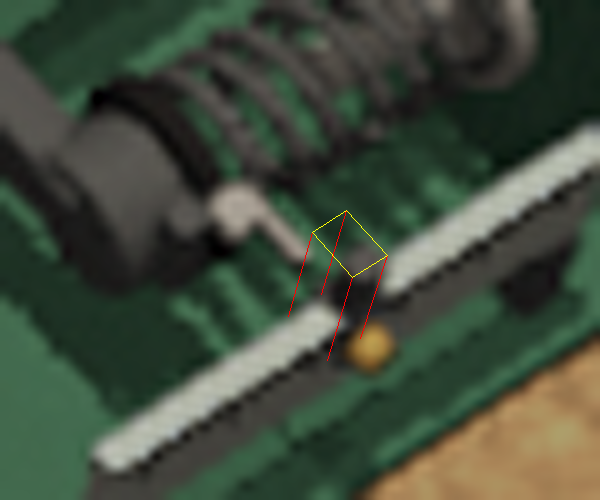

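View pics/bx_t.png

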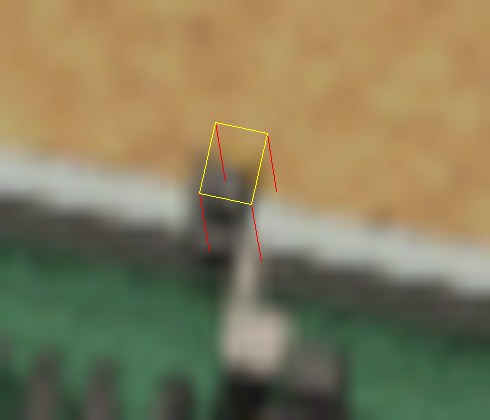

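```bash
cat > bx.py <<'E'
from h import *
import sys
def boxd(img,name,off,s,y0,zt,col):
    for ya in(y0-5,y0+5):
      for x in (.101,.115):
        u=[tuple(int(v) for v in (proj(name,T(p0)([x,ya/1e3,z]))[0]-off)*s) for z in(zt-.039,zt)];cv2.line(img,u[0],u[1],col,1)
    q=[tuple(int(v) for v in (proj(name,T(p0)([x,yy/1e3,zt]))[0]-off)*s) for x,yy in((.101,y0-5),(.115,y0-5),(.115,y0+5),(.101,y0+5))]
    cv2.polylines(img,[np.array(q)],True,col,1)
out=[]
zt=float(sys.argv[1]);y0=float(sys.argv[2])
for name,f,off,wh,s in(("scene","pics/scene13.png",(385,265),(45,45),8.8),("top","pics/top13.png",(262,140),(45,45),8.8),("wrist","pics/wrist13.png",(360,250),(80,80),4.95)):
    im=cv2.imread(f)[off[1]:off[1]+wh[1],off[0]:off[0]+wh[0]];im=cv2.resize(im,(396,396),interpolation=cv2.INTER_CUBIC)
    im2=im.copy();boxd(im2,name,np.array(off),s,y0,zt,(0,255,255));
    for x in(.096,.1): 
        u=(proj(name,T(p0)([x,.0845,.0885]))[0]-np.array(off))*s;cv2.circle(im2,tuple(int(v) for v in u),2,(255,0,255),-1)
    out.append(np.vstack([im[:, :],im2])[:, :])
im=np.hstack(out);cv2.imwrite("pics/bx3.png",cv2.resize(im,(800,533),interpolation=cv2.INTER_AREA))
E
python3 bx.py .105 88
```

```text
(no output)
```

View pics/bx3.png

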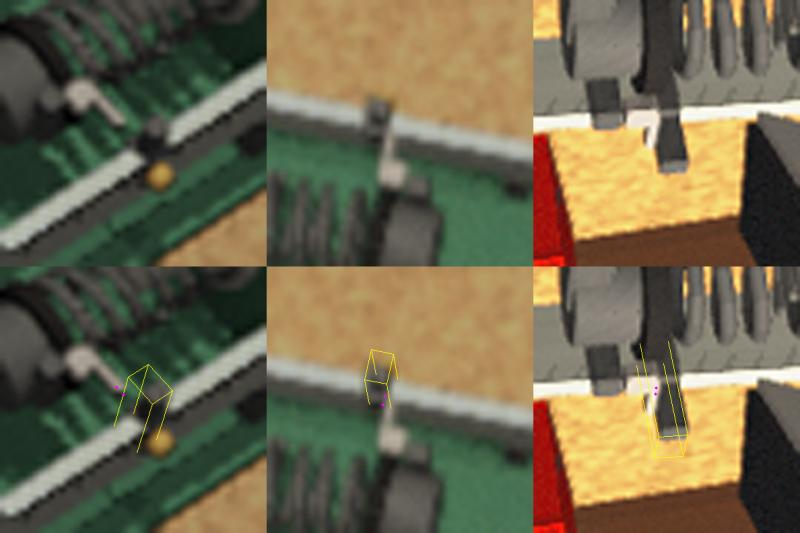

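```bash
python3 bx.py .095 89
```

```text
(no output)
```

View pics/bx3.png

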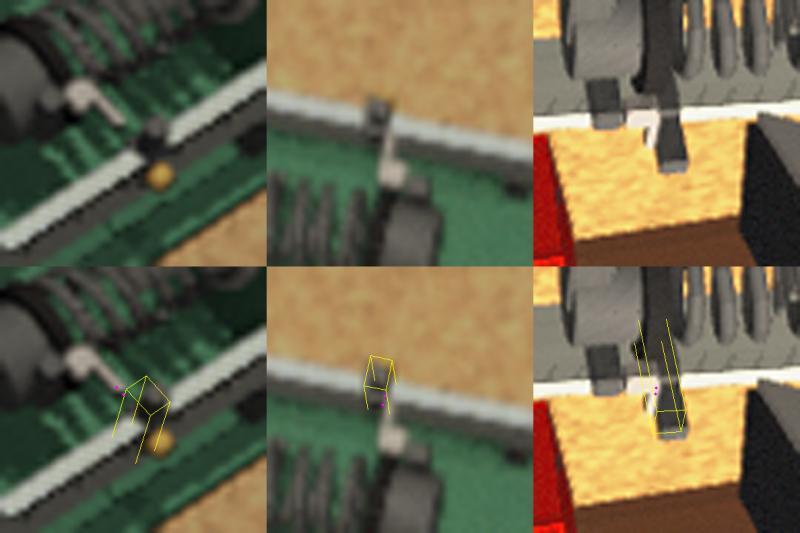

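Emit:
arm_command:
  plan: [-1, 0.08, 0.01, -0.12, 0, -1, 0.16, -0.01, -0.23, 0, -1, 0.212, -0.018, -0.3155, 0, -1, 0.212, -0.018, -0.3155, 0, -1, 0.212, -0.018, -0.3155, 0]

```text
time_s: 19.45
ee_pos: [0.4341, 0.0614, 0.2906]
eef_rot: [3.079, 0.592, 2.884]
force: [0.0, 0.4, 1.0]
grip_width: 0.0943
```

```bash
python3 look.py 14
```

```text
19.45 [0.4341 0.0614 0.2906] [0.0092 0.3591 1.0306] 0.09431464032719111 pad h,y,w [[86.0762 51.2057 -2.6214]] [[ 84.0431 -42.9212  -8.2103]] tilt [ 0.56    0.0226 -0.8282]
```

View pics/wrist14.png

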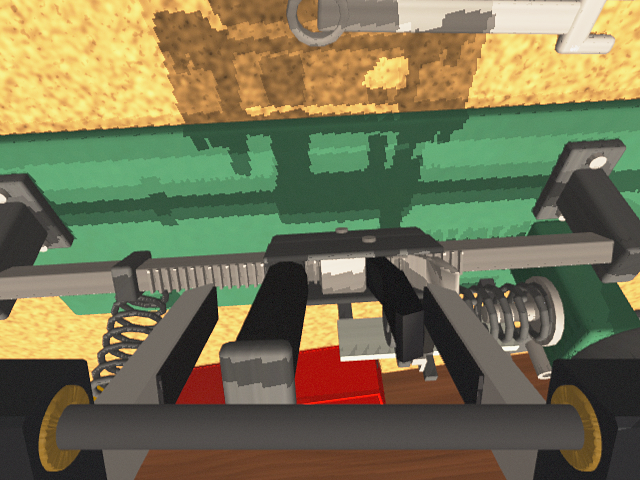

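Emit:
arm_command:
  plan: [-0.09, 0, 0, 0, 0, -0.09, 0, 0, 0, 0, -0.09, 0, 0, 0, 0, -0.09, 0, 0, 0, 0, -0.09, 0, 0, 0, 0, -0.09, 0, 0, 0, 0, -0.09, 0, 0, 0, 0]
  newtons: 30

```text
time_s: 20.25
ee_pos: [0.4338, 0.0617, 0.2921]
eef_rot: [3.077, 0.596, 2.884]
force: [-8.4, 2.0, 8.4]
grip_width: 0.0517
```

```bash
python3 look.py 15; python3 ptr.py 14 15
```

```text
20.25 [0.4338 0.0617 0.2921] [-8.4409  1.9694  8.3938] 0.05173960245592116 pad h,y,w [[87.0875 30.4932 -2.4658]] [[ 85.873  -21.1406  -5.5432]] tilt [ 0.5635  0.0243 -0.8257]
```

View pics/ptr_15.png

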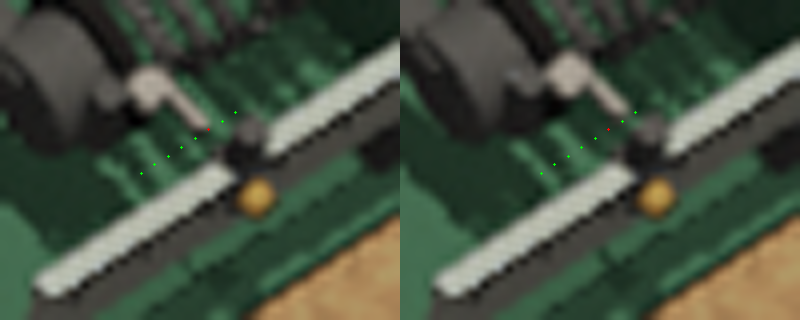

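Emit:
arm_command:
  plan: [-1, 0, 0, 0, 0, -1, 0, 0, 0, 0, -1, 0.001, 0.005, 0, 0, -1, 0.001, 0.005, 0, 0, -1, 0.001, 0.005, 0, 0, -1, 0.001, 0.005, 0, 0, -1, 0.001, 0.005, 0, 0, -1, -0.05, 0.012, 0.08, 0, -1, -0.13, 0.025, 0.2, 0, -1, -0.206, 0.035, 0.31, 0, -1, -0.206, 0.035, 0.31, 0, -1, -0.206, 0.035, 0.31, 0]

```text
time_s: 21.55
ee_pos: [0.351, 0.0756, 0.4167]
eef_rot: [3.076, 0.598, 2.883]
force: [0.6, -0.1, 0.5]
grip_width: 0.0939
```

```bash
python3 look.py 16; python3 ptr.py 15 16; sed -i 's/13.png/16.png/g' bx.py
python3 - <<'E'
from h import *
cv2.imwrite("pics/top16.png",vision.camera("top"))
E
python3 bx.py .095 89.5
```

```text
21.55 [0.351  0.0756 0.4167] [ 0.5844 -0.1286  0.4655] 0.09390018549621242 pad h,y,w [[237.8318  49.8234   1.8671]] [[235.5828 -43.883   -3.7294]] tilt [ 0.5651  0.0246 -0.8246]
```

View pics/ptr_16.png

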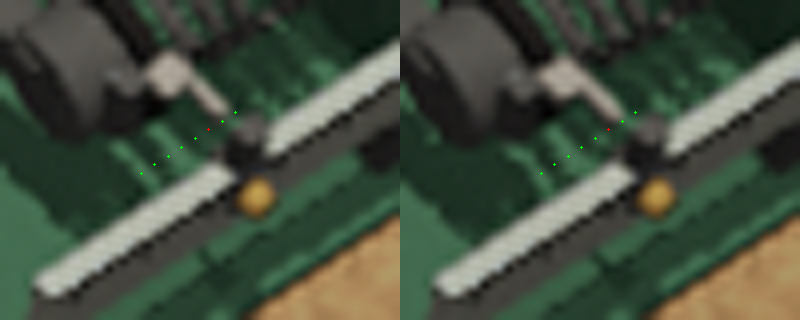

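View pics/bx3.png

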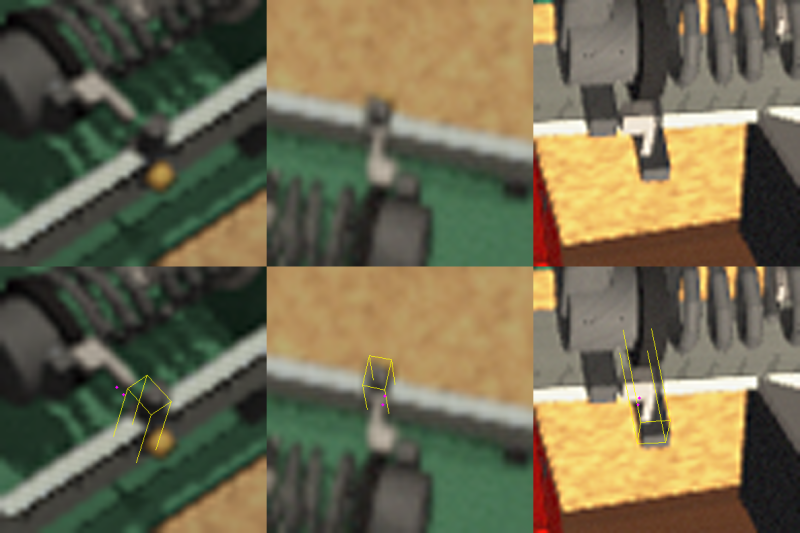

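View pics/wrist16.png

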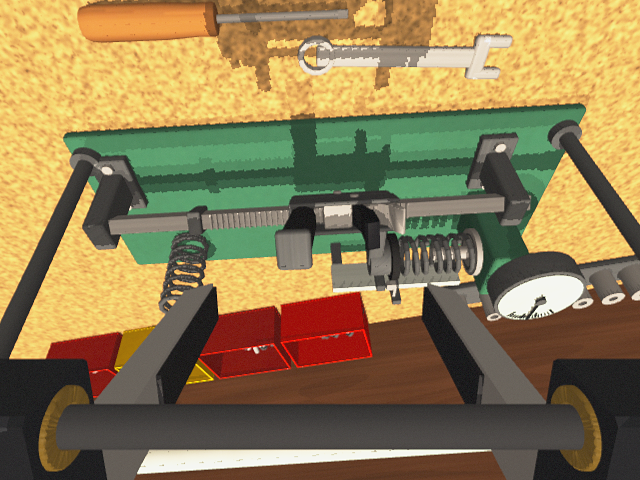

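Run:
```python
from h import *
P0,R2=tool()
f=T(p0)(cl(.104,.064,0))[0]-R2@np.array([0,0,.180]);pre=f-R2[:,2]*.15
print(P0,f,pre,(pre-P0)/.4,(f-pre)/.4)
```

```text
[0.352  0.0754 0.4139] [0.4688 0.1565 0.2765] [0.3856 0.1688 0.4007] [ 0.0839  0.2334 -0.033 ] [ 0.208  -0.0306 -0.3105]
```

Emit:
arm_command:
  plan: [1, 0.04, 0.11, 0, 0, 1, 0.084, 0.233, -0.03, 0, 1, 0.084, 0.233, -0.03, 0, 1, 0.084, 0.233, -0.03, 0, 1, 0.084, 0.233, -0.03, 0, 1, 0.084, 0.233, -0.03, 0, 1, 0.084, 0.233, -0.03, 0, 1, 0.084, 0.233, -0.03, 0, 1, 0.084, 0.233, -0.03, 0, 1, 0.084, 0.233, -0.03, 0, 1, 0.084, 0.233, -0.03, 0, 1, 0.084, 0.233, -0.03, 0, 1, 0.084, 0.233, -0.03, 0, 1, 0.084, 0.233, -0.03, 0, 1, 0.084, 0.233, -0.03, 0, 1, 0.084, 0.233, -0.03, 0, 1, 0.084, 0.233, -0.03, 0, 1, 0.084, 0.233, -0.03, 0, 1, 0.084, 0.233, -0.03, 0, 1, 0.084, 0.233, -0.03, 0]

```text
time_s: 23.7
ee_pos: [0.3851, 0.1687, 0.4033]
eef_rot: [3.078, 0.595, 2.884]
force: [-0.7, 0.1, -0.2]
grip_width: 0.0002
```

```bash
python3 look.py 17; python3 ptr.py 16 17
python3 - <<'E'
from h import *
im=cv2.imread("pics/wrist17.png");cv2.imwrite("pics/ov17.png",overlay("wrist",im,.048,(0,0),1))
P0,R2=tool()
f=T(p0)(cl(.104,.064,0))[0]-R2@np.array([0,0,.180]);print((f-P0)/.4)
E
```

```text
23.7 [0.3851 0.1687 0.4033] [-0.6905  0.1368 -0.2375] 0.00023646336853348868 pad h,y,w [[216.3937 100.7885   4.0695]] [[216.3884 100.5525   4.0555]] tilt [ 0.5621  0.0235 -0.8267]
[ 0.2081 -0.0308 -0.3177]
```

View pics/ov17.png

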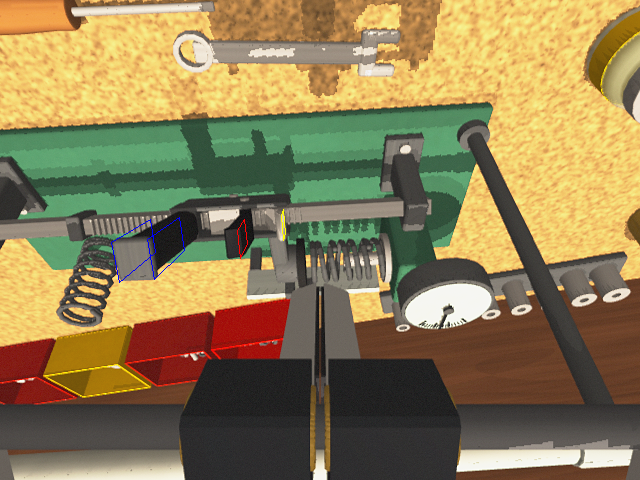

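View pics/ptr_17.png

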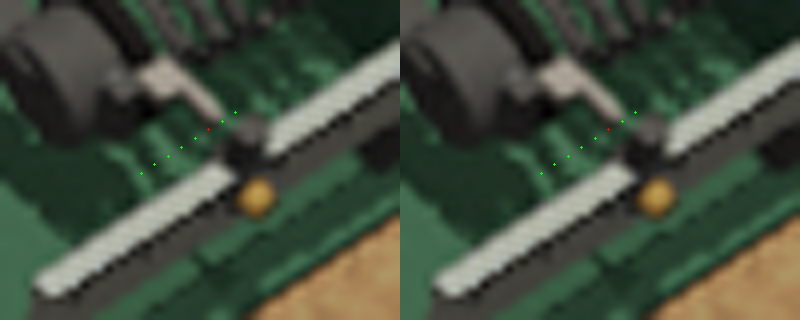

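Emit:
arm_command:
  plan: [1, 0.07, -0.01, -0.106, 0, 1, 0.14, -0.02, -0.21, 0, 1, 0.208, -0.031, -0.317, 0, 1, 0.208, -0.031, -0.317, 0, 1, 0.208, -0.031, -0.317, 0]

```text
time_s: 24.3
ee_pos: [0.4685, 0.1562, 0.2759]
eef_rot: [3.08, 0.593, 2.884]
force: [0.2, -0.2, 0.3]
grip_width: 0.0002
```

```bash
python3 look.py 18
```

```text
24.3 [0.4685 0.1562 0.2759] [ 0.2343 -0.212   0.2635] 0.00018230121611075836 pad h,y,w [[ 63.6651 103.6711  -0.4973]] [[ 63.6613 103.4892  -0.5081]] tilt [ 0.5605  0.0222 -0.8279]
```

View pics/scene18c.png

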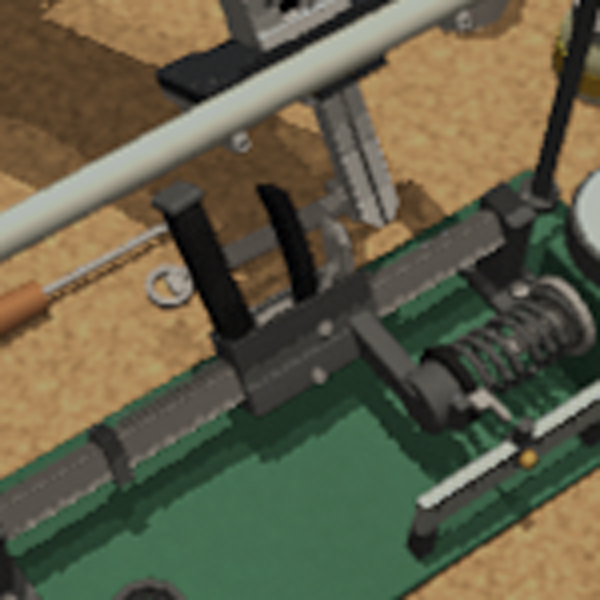

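View pics/wrist18.png

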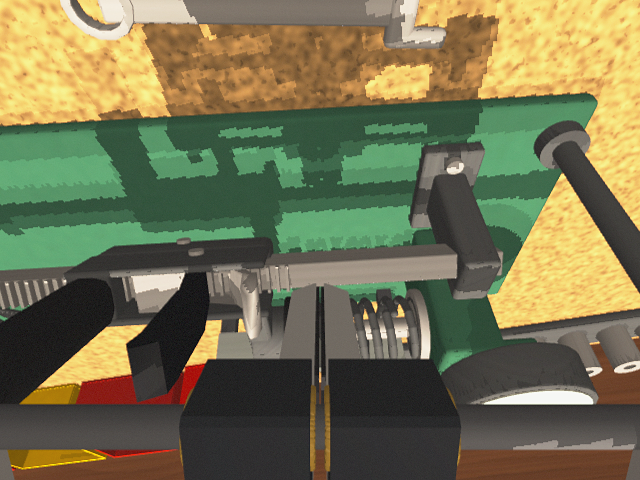

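Emit:
arm_command:
  plan: [1, -0.0056, -0.0295, 0, 0, 1, -0.0083, -0.0443, 0, 0, 1, -0.0102, -0.0541, 0, 0, 1, -0.012, -0.064, 0, 0, 1, -0.0139, -0.0738, 0, 0, 1, -0.0157, -0.0836, 0, 0]

```text
time_s: 25.0
ee_pos: [0.462, 0.1239, 0.2798]
eef_rot: [3.073, 0.601, 2.883]
force: [-0.4, 0.9, 1.2]
grip_width: 0.0004
```

```bash
python3 look.py 19
```

```text
25.0 [0.462  0.1239 0.2798] [-0.432   0.9147  1.2411] 0.000444994649840815 pad h,y,w [[67.0887 71.8663  3.1226]] [[67.0765 71.4223  3.0962]] tilt [ 0.5679  0.028  -0.8226]
```

View pics/scene19c.png

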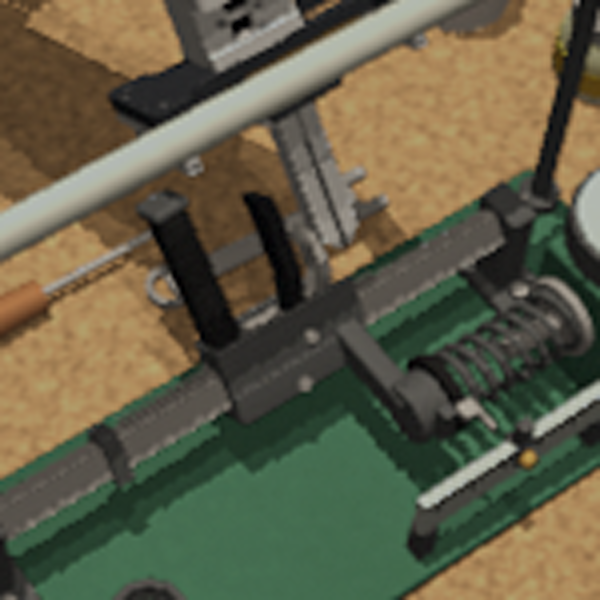

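View pics/wrist19.png

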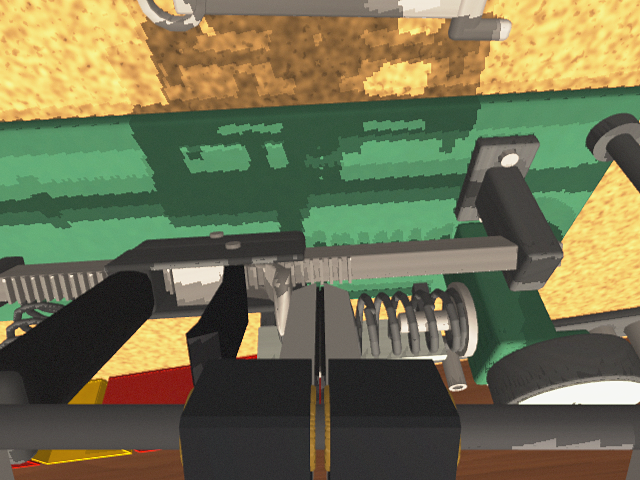

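Emit:
arm_command:
  plan: [1, -0.0046, -0.0246, -0.002, 0, 1, -0.0092, -0.049, -0.004, 0, 1, -0.0138, -0.0737, -0.004, 0, 1, -0.0184, -0.0983, -0.004, 0, 1, -0.023, -0.123, -0.004, 0, 1, -0.0277, -0.1475, -0.004, 0, 1, -0.0324, -0.172, -0.004, 0]

```text
time_s: 25.8
ee_pos: [0.449, 0.0543, 0.2767]
eef_rot: [3.076, 0.598, 2.884]
force: [-1.2, 6.3, 4.9]
grip_width: 0.0002
```

```bash
python3 look.py 20
```

```text
25.8 [0.449  0.0543 0.2767] [-1.2491  6.2688  4.8583] 0.000215435220804074 pad h,y,w [[64.4507  0.4784  0.8183]] [[64.4454  0.2634  0.8056]] tilt [ 0.5652  0.0251 -0.8246]
```

View pics/scene20c.png

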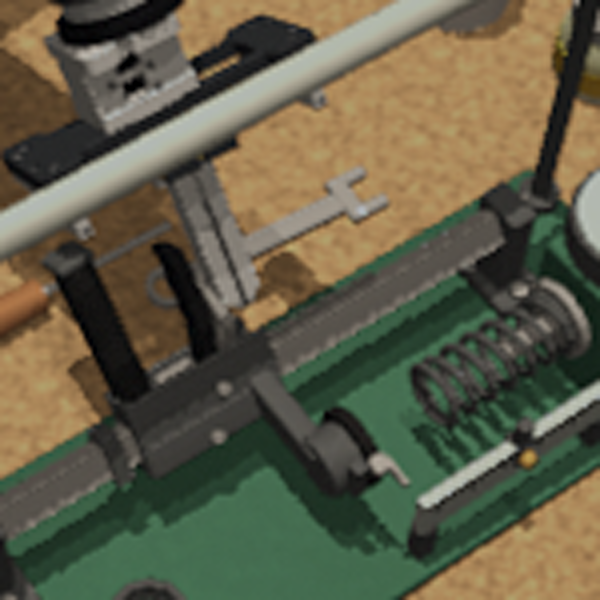

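View pics/wrist20.png

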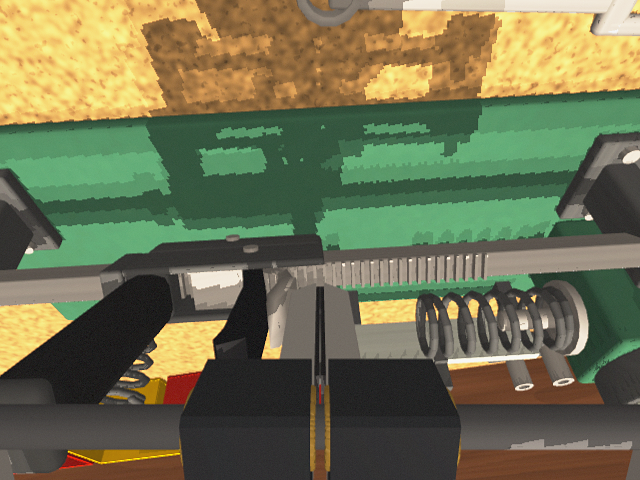

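Emit:
arm_command:
  plan: [1, -0.0018, -0.0098, 0, 0, 1, -0.003, -0.016, 0, 0, 1, -0.004, -0.0215, 0, 0]

```text
time_s: 26.2
ee_pos: [0.4477, 0.0466, 0.276]
eef_rot: [3.075, 0.598, 2.884]
force: [-10.9, 29.1, 15.9]
grip_width: 0.0004
```

```bash
python3 look.py 21
```

```text
26.2 [0.4477 0.0466 0.276 ] [-10.8951  29.0653  15.9429] 0.0003967310282604495 pad h,y,w [[63.8562 -7.0048  0.4651]] [[63.846  -7.4007  0.4417]] tilt [ 0.5649  0.0265 -0.8247]
```

View pics/scene21c.png

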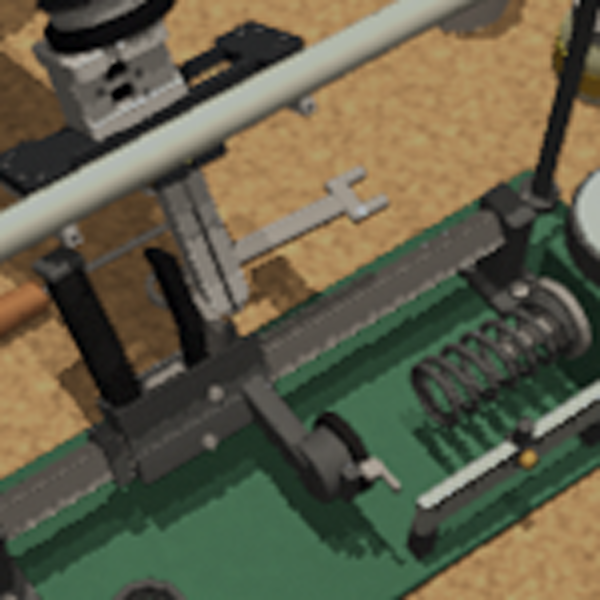

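View pics/wrist21.png

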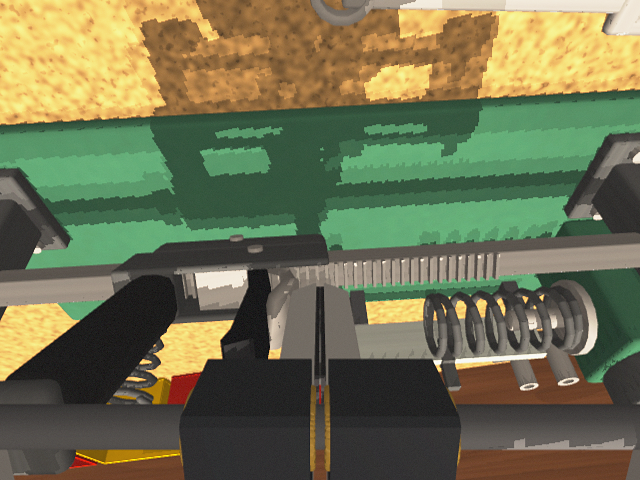

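Emit:
arm_command:
  plan: [1, 0.004, 0.02, 0, 0, 1, 0.01, 0.06, 0, 0, 1, 0.018, 0.1, 0, 0, 1, 0.018, 0.1, 0, 0, 1, -0.05, 0.11, 0.1, 0, 1, -0.13, 0.12, 0.22, 0, 1, -0.2, 0.13, 0.32, 0, 1, -0.22, 0.13, 0.36, 0, 1, -0.22, 0.13, 0.36, 0]

```text
time_s: 27.2
ee_pos: [0.3584, 0.0972, 0.4216]
eef_rot: [3.075, 0.599, 2.883]
force: [0.6, -0.6, -0.8]
grip_width: 0.0006
```

```bash
python3 look.py 22
python3 - <<'E'
from h import *
cv2.imwrite("pics/top22.png",vision.camera("top"))
b=cv2.imread("pics/wrist22.png");cv2.imwrite("pics/w22z.png",cv2.resize(b[150:330,100:420],None,fx=2.5,fy=2.5,interpolation=cv2.INTER_CUBIC))
E
```

```text
27.2 [0.3584 0.0972 0.4216] [ 0.5806 -0.6471 -0.8003] 0.0005868872779623187 pad h,y,w [[238.8429  26.1184   4.8569]] [[238.8281  25.5327   4.8218]] tilt [ 0.5662  0.0257 -0.8238]
```

View pics/scene22.png

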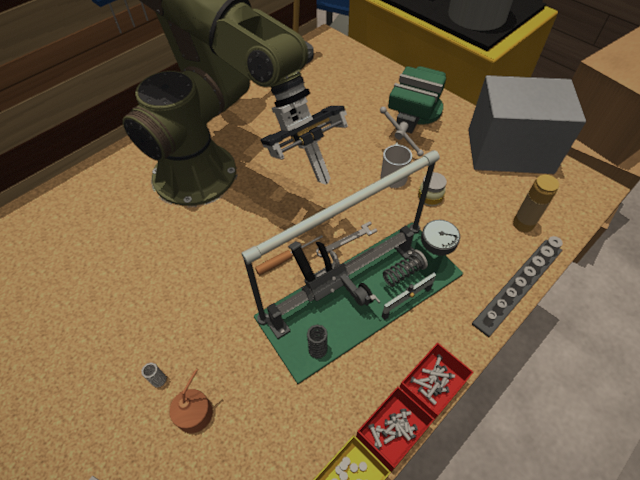

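View pics/w22z.png

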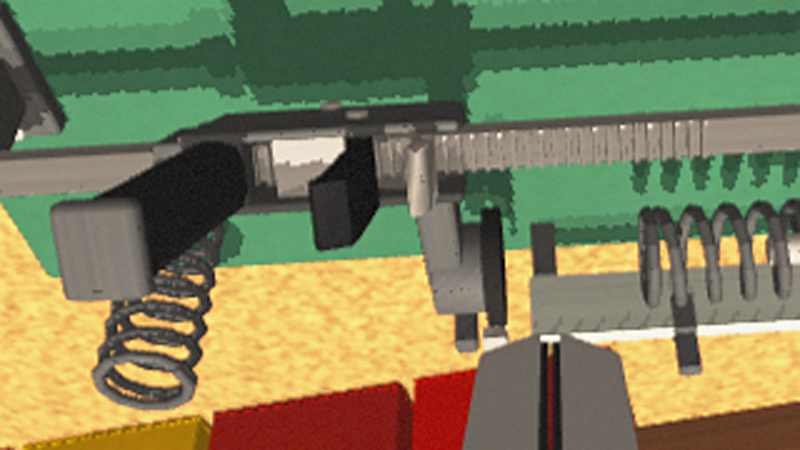

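View pics/scene22c.png

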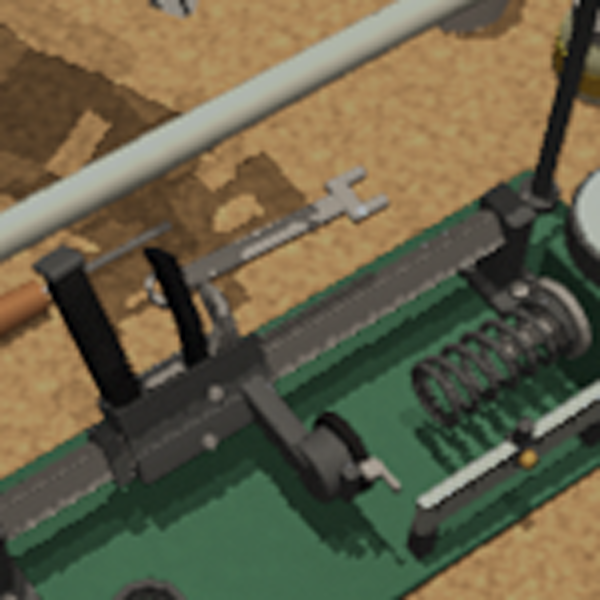

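Run:
```python
from h import *
for y in (5,10,15,20): print(y,proj("scene",T(p0)([.098,y/1e3,.088]))[0])
d=vision.pinpoint("pointer","scene")
print([(x["at"],x["confidence"]) for x in d[:2]])
a=cv2.absdiff(cv2.imread("pics/scene3.png"),cv2.imread("pics/scene22.png")).max(2)[180:330,280:430]
b=cv2.imread("pics/scene22.png")[220:320,290:400];cv2.imwrite("pics/s22z.png",cv2.resize(b,None,fx=6,fy=6,interpolation=cv2.INTER_CUBIC))
```

```text
5 [377.9888 303.8299]
10 [379.7402 302.6923]
15 [381.4863 301.5581]
20 [383.2271 300.4273]
[([305.4, 380.0], 0.89)]
```

View pics/s22z.png

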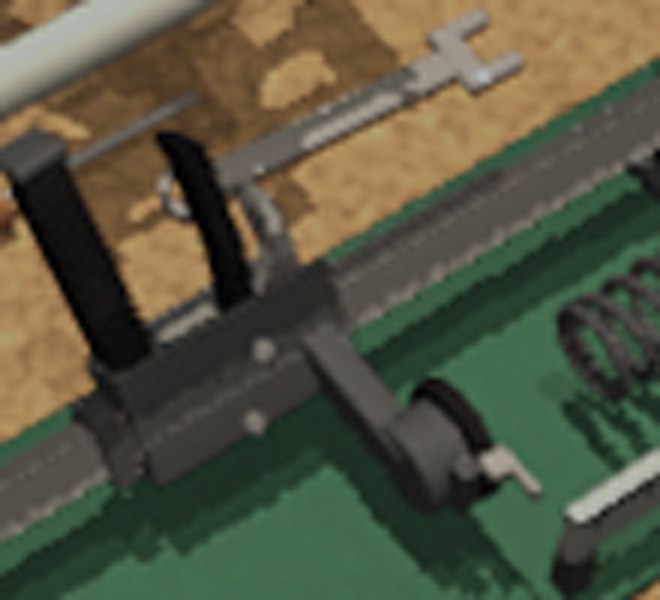

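```bash
python3 -c "
from station import job,sensors
o=sensors.get_obs();print(o['time_s'],o['force']);print(job.hand_in())"
```

```text
27.4 [ 1.19195492 -0.31785312 -0.4496593 ]
the job is handed in; nothing more can be done
None
```

The spring test ran in the order you asked and the job is handed in at 27.4 s; no verdict was reported.

- **Leaning the hand:** The move commands can't tilt the hand. I tilted it to about 34°, along G, by repeatedly reaching past the arm's limit, and the controller kept the tilt. That kept the hand clear of the lamp.
- **Squeezing:** Four strokes (three full, one partial) brought the pointer to about 84.5 mm. The camera views put it 3 to 5.5 mm short of the rider's middle, so on the edge. I made one more one-tooth stroke, which settled at about 89 mm, alongside the rider. The highest reading during a stroke was about 92 mm, roughly 3 mm past the middle.
- **Reading the dial:** The hand was off the tester for more than 2.5 s, and the pointer did not move between the pictures taken then. Before the last stroke I had also withdrawn the hand for about a second to check the pointer.
- **Releasing:** I pressed the release lever with the shut hand and carried the carriage back until the force rose to about 29 N at the stop, then withdrew.

**Last checks:**
- The carriage shows no gap at the rear stop. The pointer reads about y = 10 mm, which matches jaw 0.
- The rider looks to be in the same place, and nothing else in the last scene picture looks moved.
- The hand is clear of everything, with about 0 N on it.

**Disagreement:** Estimates of the rider's middle ranged from about 85 to 90 mm, with one stray reading at 79. I trusted the close wrist view, which shows the pointer near the middle of the rider. If the lowest steady estimates (about 85 mm) are right, the pointer sat near the far edge of the rider's width, and the peak was about 7 mm past its middle.

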